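# Third hand at the assembly fixture

## Robot

A 6-joint arm with a two-finger parallel gripper is mounted at the origin on the work surface; the furniture and walls round the work are solid. World frame = base frame: x ahead of the robot, y to its left, z up, the work surface at z = 0. Lengths are in m, angles in degrees, forces in N, time in s.
With the tool pointing down it reaches from about 0.35 to 0.875 m from the base axis. Payload 4.2 kg.
Tool frame: the origin (TCP) lies midway between the tips of the shut fingers; the grasp point (between the pads) lies r.grasp_offset behind it (r.grasp_offset is the distance from the TCP to the grasp point, in m); z points along the fingers, y is the direction in which the jaws open and shut (so a half turn about z gives the same grasp; the last joint's range is limited). The gripper opens to 87 mm and grips with 3 to 60 N. Pads are 19 mm wide; open, the fingers measure 117 mm over their backs; the gripper's body (75 mm by 190 mm) begins 51 mm behind the grasp point.
Start: joints at [80.936, 22.042, 0.453, 0, -68.411, -14.817], TCP at [0.253, 0.571, 0.223] pointing down, gripper open.
Joint ranges: [-179.83, 179.83], [-69.29, 118.12], [-61.27, 80.66], [-181.25, 117.63], [-171.15, -9.14], [-177.46, 177.46]. Speed limits (degrees/s): [159.86, 159.86, 180, 180, 180, 180].

## Interface

Orientations are given as a 3x3 rotation matrix whose columns are the frame's x, y, z axes.
In Python, from station import sense, optics, r gives the robot as it stands. The module is installed in compiled form; this text tells all that it offers.
- The arm moves only by the tool servo_tool, never from a script. Its argument "deltas" is a list of rows, each an object with "slide": the shift along the tool's x, y, z in units of 25 mm (1.0 is 25 mm), a list of three; "spin": the turn about the tool's z in units of 8 degrees (1.0 is 8 degrees). A call has 1 to 10 rows; each row shifts and turns the pose as measured when the row begins, along the tool's axes as they then stand; what a row does not reach is not made up. A row lasts 1/10 s, in which the tool goes at most 50 mm and 8.59 degrees, less where a joint would pass 70% of its speed; a pose out of reach is approached as far as the arm can. A call is refused whole if a number of a shift passes 1 or a number of a turn 1, either way. A call with a gripper value outside its range is refused whole. "gripper" is the closure in counts, from 0 (fully open) to 255 (shut), set as the call begins (left out, the last holds). The fingers move at their own pace and stop on an object; the grip force is fixed at half the most. Time passes only in rows, so rows that do not move let the fingers close. It gives the time, the measured TCP pose, the force and the opening at its end, in the units of the state.
- sense(): the state, without advancing time (a new reading comes with each control period).
- optics.capture(name): name is "scene" or "top" or "wrist"; returns a dict with "frame" (400x640x3 uint8, red, green, blue), "camera_matrix" (3x3 intrinsics, pixels), "eye" and "rotation" of the camera in the world. Camera axes: x right, y down, z forward; pixel columns grow to the right and rows downward; lengths in m; the calibration is good to about 2 mm. A picture is of the moment at which its call begins. There is no depth.
- r.finish_job(): hands the job in, once; it reports no verdict.
The state is a dict: "time_s": time; "joints": joint angles; "joint_velocities": joint speeds; "effort": joint torques, N m; "tcp_pos": TCP position; "ee_rot": TCP orientation; "wrist_force": force on the tool from outside, world axes, zero at the start; "moment": the same for the moment, N m; "gripper_width": opening from 0.0 (shut) to 1.0 (fully open).
Only numpy, scipy, OpenCV 4.12 (cv2) and the standard library are available. Lean on these libraries where they do the work, as an engineer would, in place of code of your own. Each camera call takes 0.05 s, during which the arm holds its last target.

## Task

Slide the fence lock of the assembly fixture fully open to its end stop, then take the loose walnut block, lay it flat on the board with its long side along the black centre line, and push its end squarely against the sprung fence until the brass pointer stands in the green zone (about 10 newtons), never driving the fence to the end of its travel. Finish while still holding the block there with that steady push, so that I can screw it down; leave the palm handle, the brass ferrule and the sliding bevel near by where they are.

Things in the scene. Friction and masses are not known exactly. Their poses are not given: they have to be found in the camera images.
- fixture: Fixed wooden assembly fixture on the bench; place and yaw vary. Origin on the bench surface under the work lane; x along the press direction (to the fence), y to the left of it, z up. Board 12 mm thick, covering x -51 to +85, y -55 to +117 mm; thin black centre line along x at y = 0. Behind the fence a fixed dark wood spring block: x 56 to 72, y -32 to +32 mm, top at 48 mm.
- board_spot (a point): Point of the board's top (12 mm above the bench) on the centre line at fixture x = -7 mm: the middle of the block's underside when its end just touches the fence at rest. Left of the lane, at y above +37 mm, two aluminium guides (x = -37 and +25 mm, tops 22 mm above the bench) carry the lock; a dark end-stop bar crosses at y = +112 mm (top 26 mm).
- fence_face (a point): Centre of the front face of the sprung aluminium fence plate, the face to push against: at rest at fixture x = 20, y = 0, z = 30 mm (axes as the fixture's); moves with the plate. Plate 12 mm thick, y -28 to +28, 13 to 47 mm above the bench. A small brass pointer at its right end (y about -40 mm) runs over a scale painted on the board: 4 mm yellow, 8 mm green, 4 mm red.
- fence (a joint): How far the fence plate is pushed in along fixture +x, in m: 0 at rest, 0.016 at the end of its travel. Spring of 1.25 N per mm with no preload; the green zone is 0.004 to 0.012 (5 to 15 N), its middle 0.008 (10 N).
- lock (a joint): How far the fence lock is slid open, in m, along fixture +y: 0 shut, 0.046 at the end stop; starts between 0 and 0.008. About 2 N of friction; stays where left. Its steel tongue (8 mm thick, top 33 mm above the bench) lies just in front of the fence face and keeps the block off it; at the end stop it is clear of the lane (beyond y = +44 mm).
- lock_knob (a point): Mid-height of the gripping part of the lock's upright round black knob, 18 mm in diameter: knob from 21 to 61 mm above the bench, this point at 45 mm; at fixture x = -16 mm, y = +50 mm when shut, +96 mm when fully open. The steel slide plate under it has its top at 21 mm.
- blank: Loose brown walnut block, the only short squared one here: 27 (x) x 54 (y) x 27 (z) mm, about 40 g, lying flat on the bench; origin at the centre of its underside, y along its length (either end may meet the fence). Its place (it may be swapped with the ferrule) and yaw vary.
- blank_center (a point): Centre of the walnut block, 13.5 mm above its underside; axes as the block's.
- palm_handle: Bystander: upright bulbous red-brown tool handle, 51 mm across, 85 mm high, origin at the centre of its foot. Leave it alone.
- ferrule: Bystander: low round brass ferrule (collar), 36 mm in diameter, 22 mm high, dark in the middle, origin at the centre of its underside. Leave it alone.
- bevel: Bystander: closed dark wooden sliding bevel, 24 x 125 x 20 mm, lying flat, origin under its centre. Leave it alone.

How it is judged:
By the outcome, as a careful person would: the job done as asked, in the order asked, and still so for the second after the job is handed in, while the arm keeps its last pose, push and grip.
It also fails if it takes over 51 s, if anything falls off the work surface, if the arm or the gripper's body presses on something with over 40 N, if the wrist force passes 120 N, or if a joint passes its speed limit or range.

## Working session

There is one attempt and no reset: what is moved stays moved. The work goes in short steps, Python scripts to look and compute and a tool call to move; the robot and the scene stay as the last step left them, time stands still between calls to the robot, and variables do not carry over. Pictures are saved under pics/ and viewed, and the job is handed in when it is done.

Besides the shell and the picture viewer there is one more tool, called after "Request:" by a JSON object that holds its "op" and its "data", one argument or row to a line. servo_tool: Moves the arm, as the interface text tells. Its arguments: {"type":"object","properties":{"deltas":{"type":"array"},"gripper":{"type":"number"}},"required":["deltas"]}

```bash
mkdir -p pics
cat > h.py <<'E'
import numpy as np, cv2
from station import sense, optics, r
def cap(n,fn):
    c=optics.capture(n); cv2.imwrite('pics/'+fn+'.png',c['frame'][:,:,::-1]); np.savez('pics/'+fn+'.npz',**c); return c
def load(fn): return dict(np.load('pics/'+fn+'.npz'))
def ray(c,u,v,z):
    d=np.array(c['rotation'])@np.linalg.solve(np.array(c['camera_matrix']),[u,v,1.0]); e=np.array(c['eye']); return e+d*(z-e[2])/d[2]
def proj(c,p):
    q=np.array(c['rotation']).T@(np.array(p)-np.array(c['eye'])); q=np.array(c['camera_matrix'])@q; return q[:2]/q[2]
E
python3 - <<'E'
from h import *
for n in ['scene','top','wrist']:
    c=cap(n,n+'0'); print(n,np.round(c['eye'],3),np.round(c['rotation'],3).tolist(),np.round(c['camera_matrix'],1).tolist())
s=sense(); print(s, r.grasp_offset)
E
```

```text
scene [-0.011 -0.212  0.499] [[0.661, -0.376, 0.649], [-0.75, -0.359, 0.555], [0.025, -0.854, -0.52]] [[420.4, 0.0, 322.9], [0.0, 420.4, 198.2], [0.0, 0.0, 1.0]]
top [0.459 0.254 0.982] [[-0.003, -0.997, 0.078], [-1.0, 0.005, 0.024], [-0.024, -0.078, -0.997]] [[387.7, 0.0, 315.8], [0.0, 387.7, 200.0], [0.0, 0.0, 1.0]]
wrist [0.325 0.538 0.384] [[-0.404, -0.874, -0.269], [-0.915, 0.387, 0.117], [0.002, 0.293, -0.956]] [[334.7, 0.0, 322.6], [0.0, 334.7, 195.4], [0.0, 0.0, 1.0]]
{'time_s': 0.15, 'joints': array([ 8.09364681e+01,  2.20806712e+01,  3.99028374e-01, -1.90004640e-02,
       -6.84105539e+01, -1.48163316e+01]), 'joint_velocities': array([ 0.10560601, -0.20439827,  0.27482013,  0.21551666,  0.05834745,
       -0.02830115]), 'effort': array([ 5.47285617e-04, -3.91052020e+01,  1.87587136e+01,  4.22226861e+00,
        1.23757124e-02, -1.42716690e-04]), 'tcp_pos': array([0.25282746, 0.57110067, 0.22172325]), 'ee_rot': array([[ 9.14346813e-01, -4.04931592e-01, -5.57989038e-04],
       [-4.04931961e-01, -9.14345522e-01, -1.54045105e-03],
       [ 1.13582519e-04,  1.63445410e-03, -9.99998658e-01]]), 'wrist_force': array([-0.27842435, -0.42396522, -0.19698264]), 'moment': array([ 0.00055032, -0.00482071,  0.00738239]), 'gripper_width': 1.0016158069715384} 0.0187
```

View pics/scene0.png

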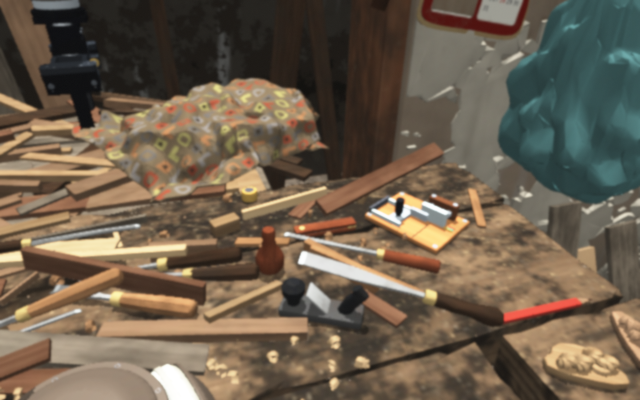

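View pics/top0.png

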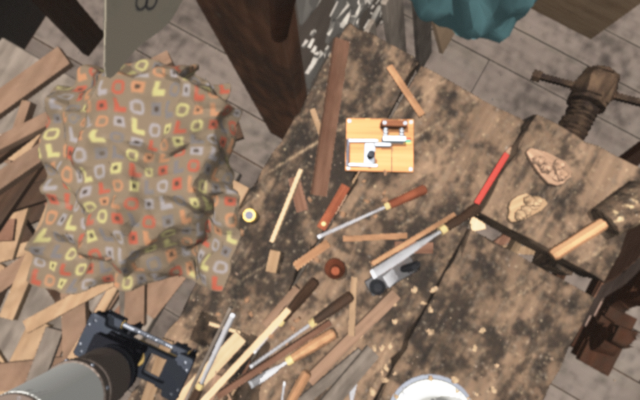

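View pics/wrist0.png

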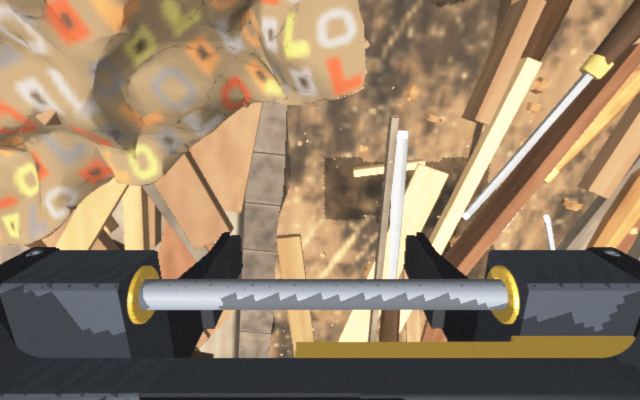

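The scene shows the fixture near (417,220). A short brown block is near (225,222), the ferrule near (249,194) and the palm handle near (268,250). The top view shows the fixture near (380,145) and the block near (273,261). I'll zoom in.

Run:
```python
from h import *
t=load('top0')['frame'][:,:,::-1]; s=load('scene0')['frame'][:,:,::-1]
cv2.imwrite('pics/z1.png',cv2.resize(t[100:200,320:440],None,fx=6,fy=6,interpolation=cv2.INTER_CUBIC)[:600])
cv2.imwrite('pics/z2.png',cv2.resize(s[160:270,350:490],None,fx=5,fy=5,interpolation=cv2.INTER_CUBIC))
cv2.imwrite('pics/z3.png',cv2.resize(t[180:300,230:360],None,fx=5,fy=5,interpolation=cv2.INTER_CUBIC))
c=load('top0')
for n,u,v,z in [('blk',273,261,.027),('ferr',249,215,.02),('palm',335,268,.08),('fix',380,145,.012)]: print(n,ray(c,u,v,z))
```

```text
blk [0.38450038 0.38237088 0.027     ]
ferr [0.4976483  0.44398465 0.02      ]
palm [0.37253171 0.23210396 0.08      ]
fix [0.67372238 0.11468103 0.012     ]
```

View pics/z1.png

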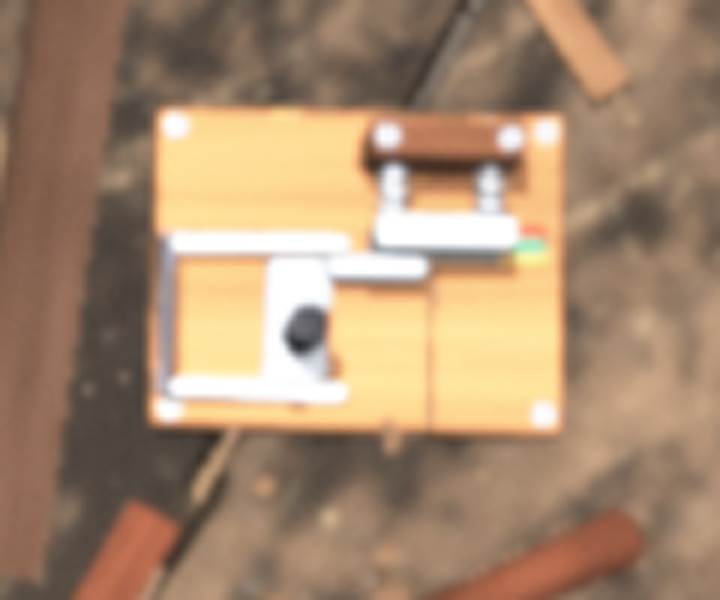

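View pics/z2.png

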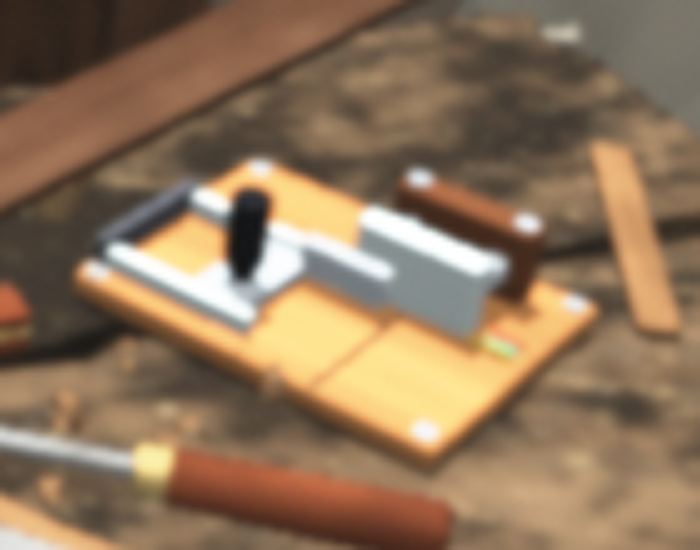

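View pics/z3.png

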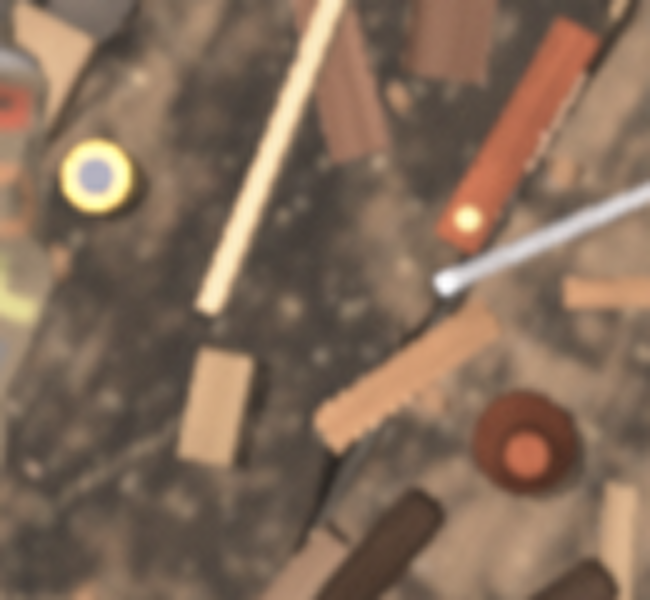

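Run:
```python
from h import *
from scipy.optimize import least_squares
def mask(c,lo,hi,box):
    hsv=cv2.cvtColor(c['frame'],cv2.COLOR_RGB2HSV); m=cv2.inRange(hsv,lo,hi); k=np.zeros_like(m); x0,y0,x1,y1=box; k[y0:y1,x0:x1]=m[y0:y1,x0:x1]; return k
c=load('top0')
m=mask(c,(8,110,150),(22,255,255),(335,105,425,185)); m=cv2.morphologyEx(m,cv2.MORPH_CLOSE,np.ones((3,3)))
pts=cv2.findNonZero(m); hull=cv2.convexHull(pts)
rc=cv2.minAreaRect(hull); print(rc); b=cv2.boxPoints(rc); print(b)
w=[ray(c,u,v,.012)[:2]*1000 for u,v in b]; print(np.round(w,1))
for i in range(4): print(np.linalg.norm(w[i]-w[i-1]))
p=np.array([[ray(c,u,v,.012)[:2]] for u,v in hull[:,0]],dtype=np.float32)*1000
print('world rect',cv2.minAreaRect(p))
s=load('scene0')
m=mask(s,(8,110,150),(22,255,255),(355,180,480,265)); h2=cv2.convexHull(cv2.findNonZero(m))
p2=np.array([[ray(s,u,v,.012)[:2]] for u,v in h2[:,0]],dtype=np.float32)*1000
print('scene rect',cv2.minAreaRect(p2)); 
# block
hsv=cv2.cvtColor(c['frame'],cv2.COLOR_RGB2HSV); print(hsv[255:268,266:282].tolist()[6])
m=mask(c,(10,60,130),(25,160,255),(262,246,284,276)); n,l,st,ce=cv2.connectedComponentsWithStats(m); i=1+st[1:,4].argmax(); print(st[i],ce[i])
h3=cv2.convexHull(cv2.findNonZero((l==i).astype(np.uint8)))
p3=np.array([[ray(c,u,v,.027)[:2]] for u,v in h3[:,0]],dtype=np.float32)*1000
print('blk',cv2.minAreaRect(p3), ray(c,*ce[i],.027))
```

```text
((381.7476806640625, 143.67431640625), (66.18053436279297, 92.13872528076172), 80.13418579101562)
[[330.68988 118.96698]
 [421.466   103.17981]
 [432.80548 168.38165]
 [342.02936 184.16882]]
[[742.1 238.9]
 [780.7   7.9]
 [613.1 -16.3]
 [574.6 211.4]]
169.74171681714333
234.204592890746
169.34935989101726
230.9481894322578
world rect ((677.6552734375, 109.91934204101562), (169.35086059570312, 234.46055603027344), 9.60355281829834)
scene rect ((680.6387329101562, 103.70658874511719), (319.0987243652344, 283.3772277832031), 37.65399932861328)
[[14, 74, 104], [15, 86, 161], [15, 92, 203], [15, 94, 217], [15, 95, 215], [15, 97, 213], [15, 99, 212], [15, 98, 210], [15, 98, 211], [15, 96, 213], [15, 95, 214], [15, 93, 202], [15, 92, 155], [14, 85, 99], [14, 72, 71], [13, 63, 65]]
[265 249  16  27 275] [272.57454545 261.43272727]
blk ((382.3555603027344, 384.14202880859375), (28.99609375, 60.23373794555664), 78.01900482177734) [0.38345164 0.38340956 0.027     ]
```

Run:
```python
from h import *
def mask(c,lo,hi,box):
    hsv=cv2.cvtColor(c['frame'],cv2.COLOR_RGB2HSV); m=cv2.inRange(hsv,lo,hi); k=np.zeros_like(m); x0,y0,x1,y1=box; k[y0:y1,x0:x1]=m[y0:y1,x0:x1]; return k
def big(m):
    n,l,st,ce=cv2.connectedComponentsWithStats(m); i=1+st[1:,4].argmax(); return (l==i).astype(np.uint8)
def rect(c,m,z):
    h=cv2.convexHull(cv2.findNonZero(m)); return cv2.minAreaRect(np.array([[ray(c,u,v,z)[:2]*1000] for u,v in h[:,0]],dtype=np.float32)),h
c=load('top0'); m=big(mask(c,(8,130,170),(22,255,255),(335,105,425,185)))
rc,h=rect(c,m,.012); print('top',rc)
print(cv2.approxPolyDP(h,4,True)[:,0].tolist())
s=load('scene0'); m=big(mask(s,(8,130,150),(22,255,255),(355,180,480,265))); rc,h=rect(s,m,.012);print('scene',rc); print(cv2.approxPolyDP(h,4,True)[:,0].tolist())
# lane line in top crop, saturation print
print(cv2.cvtColor(c['frame'],cv2.COLOR_RGB2HSV)[160,340:420].tolist()[40:60])
```

```text
top ((732.6354370117188, 77.1070327758789), (32.882606506347656, 10.35077953338623), 89.44447326660156)
[[401, 124], [388, 121]]
scene ((671.9699096679688, 113.66802978515625), (172.89865112304688, 140.03323364257812), 88.380126953125)
[[469, 222], [433, 250], [365, 214], [458, 216]]
[[22, 97, 255], [22, 97, 255], [21, 98, 255], [22, 97, 254], [22, 96, 254], [22, 97, 254], [22, 96, 254], [22, 98, 254], [22, 96, 254], [22, 97, 254], [20, 103, 253], [15, 111, 245], [18, 109, 251], [21, 100, 254], [22, 97, 254], [22, 97, 254], [21, 98, 254], [21, 101, 254], [21, 101, 254], [21, 102, 254]]
```

Run:
```python
from h import *
def mask(c,lo,hi,box):
    hsv=cv2.cvtColor(c['frame'],cv2.COLOR_RGB2HSV); m=cv2.inRange(hsv,lo,hi); k=np.zeros_like(m); x0,y0,x1,y1=box; k[y0:y1,x0:x1]=m[y0:y1,x0:x1]; return k
def big(m):
    n,l,st,ce=cv2.connectedComponentsWithStats(m); i=1+st[1:,4].argmax(); return (l==i).astype(np.uint8)
def rect(c,m,z):
    h=cv2.convexHull(cv2.findNonZero(m)); return cv2.minAreaRect(np.array([[ray(c,u,v,z)[:2]*1000] for u,v in h[:,0]],dtype=np.float32)),h
c=load('top0'); m=big(mask(c,(15,80,200),(26,255,255),(335,105,425,185)))
rc,h=rect(c,m,.012); print('top',rc); print(cv2.approxPolyDP(h,3,True)[:,0].tolist())
(cx,cy),_,_=rc
for a in (-.5,-1.,-1.6):
    a=np.radians(a);R=np.array([[np.cos(a),-np.sin(a)],[np.sin(a),np.cos(a)]]); o=np.array([cx,cy])-R@[17,31]
    print(np.degrees(a),'origin',o,'knob0',o+R@[-16,50],o+R@[-16,96], proj(c,[*(o+R@[-16,50])/1000,.061]))
```

```text
top ((638.7197875976562, 86.34772491455078), (97.55170440673828, 194.4656524658203), 39.369564056396484)
[[412, 124], [412, 166], [407, 171], [350, 169], [408, 120]]
-0.5 origin [621.44991231  55.4972564 ] knob0 [605.88684831 105.63497712] [606.28826894 151.63322559] [387.13691903 168.46223622]
-1.0 origin [621.18135218  55.64913727] knob0 [606.05640938 105.92076053] [606.85922008 151.91375451] [387.01554986 168.39272576]
-1.6 origin [620.86084484  55.83447921] knob0 [606.26316494 106.26173118] [607.54756032 152.24379647] [386.87071806 168.30795054]
```

Request:
{"op": "servo_tool", "data": {
  "deltas": [
    {"slide":[0.5,0.28,0]},
    {"slide":[1,0.55,0]},
    {"slide":[1,0.55,0]},
    {"slide":[1,0.55,0]},
    {"slide":[1,0.55,0]},
    {"slide":[1,0.55,0]},
    {"slide":[1,0.55,0]},
    {"slide":[1,0.55,0]},
    {"slide":[1,0.55,0]},
    {"slide":[1,0.55,0]}
  ],
  "gripper": 60
}}

```text
invalid input
```

Request:
{"op": "servo_tool", "data": {
  "deltas": [
    {"slide":[0.5,0.28,0.0],"spin":0.0},
    {"slide":[1.0,0.55,0.0],"spin":0.0},
    {"slide":[1.0,0.55,0.0],"spin":0.0},
    {"slide":[1.0,0.55,0.0],"spin":0.0},
    {"slide":[1.0,0.55,0.0],"spin":0.0},
    {"slide":[1.0,0.55,0.0],"spin":0.0},
    {"slide":[1.0,0.55,0.0],"spin":0.0},
    {"slide":[1.0,0.55,0.0],"spin":0.0},
    {"slide":[1.0,0.55,0.0],"spin":0.0},
    {"slide":[1.0,0.55,0.0],"spin":0.0}
  ],
  "gripper": 60
}}

```text
time_s: 1.15
tcp_pos: [0.4221, 0.3411, 0.2194]
ee_rot: [[0.916, -0.402, -0.004], [-0.402, -0.916, -0.008], [-0.0, 0.009, -1.0]]
wrist_force: [0.4, 0.5, 0.7]
gripper_width: 0.762
```

Request:
{"op": "servo_tool", "data": {
  "deltas": [
    {"slide":[1.0,0.55,0.0],"spin":0.0},
    {"slide":[1.0,0.55,0.0],"spin":0.0},
    {"slide":[1.0,0.55,0.0],"spin":0.0},
    {"slide":[1.0,0.55,0.0],"spin":0.0},
    {"slide":[1.0,0.55,0.0],"spin":0.0},
    {"slide":[1.0,0.55,0.0],"spin":0.0},
    {"slide":[1.0,0.55,0.0],"spin":0.0},
    {"slide":[1.0,0.55,0.0],"spin":0.0},
    {"slide":[1.0,0.55,0.0],"spin":0.0},
    {"slide":[0.4,0.2,0.0],"spin":0.0}
  ]
}}

```text
time_s: 2.15
tcp_pos: [0.5885, 0.1074, 0.2193]
ee_rot: [[0.913, -0.408, -0.009], [-0.408, -0.913, -0.01], [-0.004, 0.013, -1.0]]
wrist_force: [-0.6, 0.6, -0.3]
gripper_width: 0.763
```

Request:
{"op": "servo_tool", "data": {
  "deltas": [
    {"slide":[0.0,0.0,0.0],"spin":1.0},
    {"slide":[0.0,0.0,0.0],"spin":1.0},
    {"slide":[0.0,0.0,0.0],"spin":1.0},
    {"slide":[0.0,0.0,0.0],"spin":1.0},
    {"slide":[0.0,0.0,0.0],"spin":1.0},
    {"slide":[0.0,0.0,0.0],"spin":1.0},
    {"slide":[0.0,0.0,0.0],"spin":1.0},
    {"slide":[0.0,0.0,0.0],"spin":1.0},
    {"slide":[0.0,0.0,0.0],"spin":0.4},
    {"slide":[0.0,0.0,0.0],"spin":0.0}
  ]
}}

```text
time_s: 3.15
tcp_pos: [0.5838, 0.1017, 0.2172]
ee_rot: [[-0.077, -0.997, -0.016], [-0.997, 0.077, -0.011], [0.012, 0.015, -1.0]]
wrist_force: [-0.2, 0.2, 0.2]
gripper_width: 0.763
```

Run:
```python
from h import *
c=cap('wrist','wrist1'); s=sense(); print(s['joints'],s['tcp_pos'],np.round(c['eye'],3))
```

```text
[ 25.61038058  19.64496629  -4.04440705   0.17508645 -67.41772896
 -30.03047333] [0.58385035 0.10169607 0.21719303] [0.579 0.023 0.38 ]
```

View pics/wrist1.png

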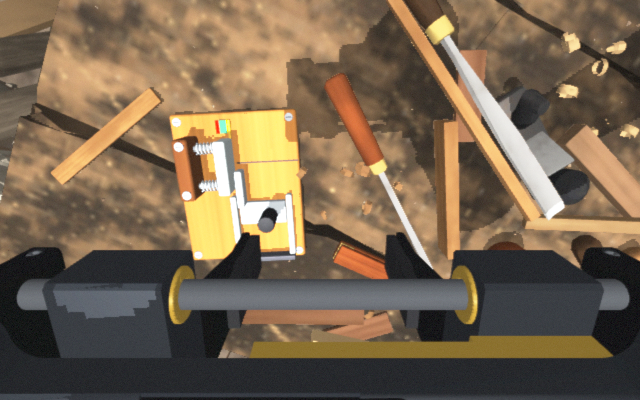

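```bash
cat >> h.py <<'E'
def mask(c,lo,hi,box):
    hsv=cv2.cvtColor(c['frame'],cv2.COLOR_RGB2HSV); m=cv2.inRange(hsv,lo,hi); k=np.zeros_like(m); x0,y0,x1,y1=box; k[y0:y1,x0:x1]=m[y0:y1,x0:x1]; return k
def big(m):
    n,l,st,ce=cv2.connectedComponentsWithStats(m); i=1+st[1:,4].argmax(); return (l==i).astype(np.uint8)
def rect(c,m,z):
    h=cv2.convexHull(cv2.findNonZero(m)); return cv2.minAreaRect(np.array([[ray(c,u,v,z)[:2]*1000] for u,v in h[:,0]],dtype=np.float32)),h
E
python3 - <<'E'
from h import *
c=load('wrist1')
f=c['frame'][:,:,::-1]; cv2.imwrite('pics/z4.png',cv2.resize(f[95:275,155:320],None,fx=3.3,fy=3.3,interpolation=cv2.INTER_CUBIC))
hsv=cv2.cvtColor(c['frame'],cv2.COLOR_RGB2HSV); print(hsv[140,200:300:8].tolist(),hsv[200,240:310:6].tolist())
m=big(mask(c,(12,90,180),(26,255,255),(150,90,320,275))); rc,h=rect(c,m,.012); print(rc, cv2.approxPolyDP(h,4,True)[:,0].tolist())
E
```

```text
[[15, 175, 202], [15, 169, 201], [14, 139, 202], [83, 15, 140], [14, 153, 197], [24, 141, 255], [25, 142, 255], [27, 129, 255], [27, 127, 255], [25, 129, 255], [27, 127, 255], [17, 169, 242], [14, 170, 201]] [[0, 0, 255], [18, 11, 121], [14, 121, 177], [14, 98, 166], [14, 70, 160], [9, 25, 144], [174, 9, 146], [100, 5, 147], [0, 0, 255], [25, 135, 255], [19, 154, 252], [17, 69, 100]]
((669.9635009765625, 115.754150390625), (170.31973266601562, 141.32730102539062), 88.37954711914062) [[303, 254], [296, 254], [173, 139], [170, 115], [294, 110], [305, 172]]
```

View pics/z4.png

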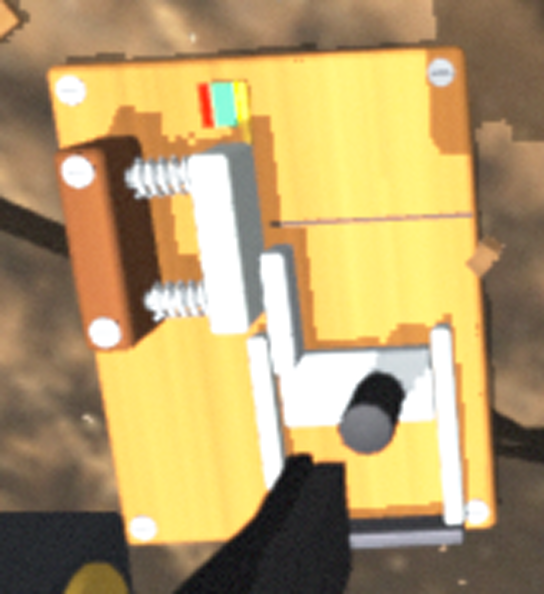

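```bash
cat > fit.py <<'E'
from h import *
from scipy.optimize import least_squares
def fitfix(c,obs,x0=(.62,.055,-.02)):
    def pt(p,f): 
        a=p[2]; return [p[0]+np.cos(a)*f[0]-np.sin(a)*f[1], p[1]+np.sin(a)*f[0]+np.cos(a)*f[1], f[2]]
    g=lambda p: np.concatenate([proj(c,pt(p,f))-uv for uv,f in obs])
    s=least_squares(g,x0,loss='soft_l1'); return s.x, np.round(s.fun.reshape(-1,2),1), pt
E
python3 - <<'E'
from fit import *
c=load('wrist1'); Z=lambda u,v: np.array([u/3.3+155-.35,v/3.3+95-.35])
obs=[(Z(50,70),(.085,-.055,.012)),(Z(464,48),(-.051,-.055,.012)),(Z(492,527),(-.051,.117,.012)),(Z(130,545),(.085,.117,.012)),(Z(470,215),(-.051,0,.012)),
(Z(77,172),(.064,-.024,.048)),(Z(104,333),(.064,.024,.048))]
p,res,pt=fitfix(c,obs); print(p[:2]*1000,np.degrees(p[2]));print(res)
k=ray(c,*Z(368,428),.061); a=p[2]; R=np.array([[np.cos(a),-np.sin(a)],[np.sin(a),np.cos(a)]])
print('knob world',k*1000,'in fixture',R.T@(k[:2]-p[:2])*1000)
np.save('fix.npy',p)
for f in [(-.016,.05),(-.016,.096),(-.007,0)]: print(f,R@f+p[:2])
t=load('top0'); print(proj(t,pt(p,(.085,-.055,.012))),proj(t,pt(p,(-.051,.117,.012))),proj(t,pt(p,(-.016,.05,.061))))
E
```

```text
[655.91568047  86.14110781] -1.741291479336643
[[-2.5 -1. ]
 [-0.3 -0.4]
 [ 1.1  1. ]
 [-1.6  1. ]
 [ 1.3  0. ]
 [ 0.5  1.1]
 [ 0.1 -1. ]]
knob world [640.50434205 142.56024291  61.        ] in fixture [-17.11860699  55.92478388]
(-0.016, 0.05) [0.6414424 0.1366042]
(-0.016, 0.096) [0.64284018 0.18258296]
(-0.007, 0) [0.64891891 0.08635381]
[413.65777611 119.2730052 ] [344.59853566 170.79740295] [373.91041927 153.86012874]
```

Request:
{"op": "servo_tool", "data": {
  "deltas": [
    {"slide":[-0.6,-0.8,0.5],"spin":-0.33},
    {"slide":[-0.6,-0.8,1.0],"spin":0.0},
    {"slide":[-0.5,-0.7,1.0],"spin":0.0},
    {"slide":[0.0,0.0,1.0],"spin":0.0},
    {"slide":[0.0,0.0,0.9],"spin":0.0},
    {"slide":[0.0,0.0,0.0],"spin":0.0}
  ],
  "gripper": 80
}}

```text
time_s: 3.8
tcp_pos: [0.6435, 0.1418, 0.104]
ee_rot: [[-0.019, -1.0, -0.013], [-1.0, 0.019, -0.009], [0.009, 0.013, -1.0]]
wrist_force: [-0.1, 0.2, -0.5]
gripper_width: 0.685
```

Run:
```python
from fit import *
c=cap('wrist','wrist2'); s=sense(); R=s['ee_rot']; t=np.array([.6408,.1426,.037]); print(s['tcp_pos'],np.round(R,3)); print(R.T@(t-s['tcp_pos'])/.025, s['gripper_width'])
p=np.load('fix.npy'); print(np.degrees(np.arctan2(R[1,1],R[0,1])),np.degrees(p[2]))
```

```text
[0.64476428 0.14203058 0.10612584] [[-0.018 -1.    -0.009]
 [-1.     0.018 -0.009]
 [ 0.009  0.009 -1.   ]]
[-0.04398187  0.133866    2.76608402] 0.6893485468185435
178.94157680942874 -1.741291479336643
```

View pics/wrist2.png

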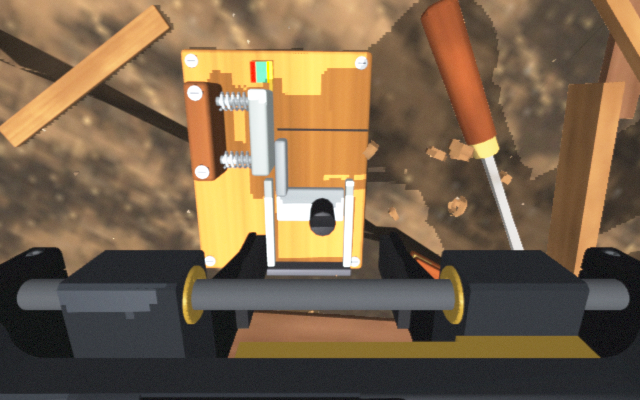

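Run:
```python
from fit import *
c=load('wrist2'); f=c['frame'][:,:,::-1]; cv2.imwrite('pics/z5.png',cv2.resize(f[40:280,170:385],None,fx=2.5,fy=2.5,interpolation=cv2.INTER_CUBIC))
obs=[((182,51),(.085,-.055,.012)),((371,52),(-.051,-.055,.012)),((364,267),(-.051,.117,.012)),((205,267),(.085,.117,.012)),((369,130),(-.051,0,.012)),((194,93),(.064,-.024,.048)),((202,173),(.064,.024,.048))]
p,res,pt=fitfix(c,obs); print(p[:2]*1000,np.degrees(p[2]));print(res)
for uv in [(322,218),(321,222)]: print(ray(c,*uv,.061))
```

```text
[655.91806768  86.2714027 ] -0.8863927475960234
[[-4.  -0.4]
 [ 0.7 -1.6]
 [-0.2  1.9]
 [-1.5  3.3]
 [-0.2 -0.5]
 [ 0.9  3.7]
 [ 0.9 -1.1]]
[0.64164621 0.13889283 0.061     ]
[0.64235559 0.14167676 0.061     ]
```

View pics/z5.png

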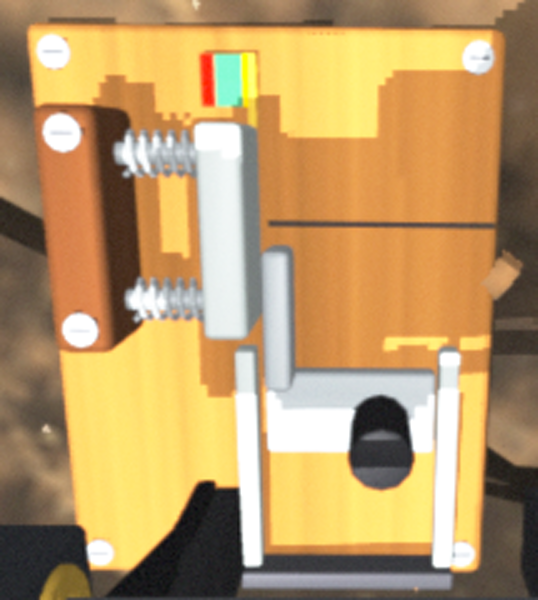

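Request:
{"op": "servo_tool", "data": {
  "deltas": [
    {"slide":[0.0,0.1,0.8],"spin":0.0},
    {"slide":[0.0,0.0,0.9],"spin":0.0},
    {"slide":[0.0,0.0,0.8],"spin":0.0},
    {"slide":[0.0,0.0,0.2],"spin":0.0},
    {"slide":[0.0,0.0,0.0],"spin":0.0}
  ]
}}

```text
time_s: 4.35
tcp_pos: [0.6477, 0.1432, 0.0473]
ee_rot: [[-0.013, -1.0, 0.007], [-1.0, 0.013, -0.004], [0.004, -0.007, -1.0]]
wrist_force: [0.6, 0.1, -0.1]
gripper_width: 0.687
```

Request:
{"op": "servo_tool", "data": {
  "deltas": [
    {"slide":[0.0,0.0,0.0],"spin":0.0},
    {"slide":[0.0,0.0,0.0],"spin":0.0},
    {"slide":[0.0,0.0,0.0],"spin":0.0},
    {"slide":[0.0,0.0,0.0],"spin":0.0},
    {"slide":[0.0,0.0,0.0],"spin":0.0},
    {"slide":[0.0,0.0,0.0],"spin":0.0},
    {"slide":[0.0,0.0,0.0],"spin":0.0}
  ],
  "gripper": 230
}}

```text
time_s: 5.05
tcp_pos: [0.6432, 0.1434, 0.0529]
ee_rot: [[-0.013, -1.0, -0.0], [-1.0, 0.013, -0.004], [0.004, 0.0, -1.0]]
wrist_force: [0.7, -0.4, -0.6]
gripper_width: 0.188
```

Request:
{"op": "servo_tool", "data": {
  "deltas": [
    {"slide":[0.0,0.0,0.0],"spin":0.0},
    {"slide":[0.0,0.0,0.0],"spin":0.0},
    {"slide":[0.0,0.0,0.0],"spin":0.0}
  ],
  "gripper": 130
}}

```text
time_s: 5.35
tcp_pos: [0.6442, 0.1436, 0.0532]
ee_rot: [[-0.013, -1.0, 0.002], [-1.0, 0.013, -0.004], [0.004, -0.002, -1.0]]
wrist_force: [-0.2, 0.5, 0.4]
gripper_width: 0.375
```

Request:
{"op": "servo_tool", "data": {
  "deltas": [
    {"slide":[0.0,0.0,0.3],"spin":0.0},
    {"slide":[0.0,0.0,0.3],"spin":0.0},
    {"slide":[0.0,0.0,0.1],"spin":0.0},
    {"slide":[0.0,0.0,0.0],"spin":0.0}
  ]
}}

```text
time_s: 5.75
tcp_pos: [0.6447, 0.1434, 0.0335]
ee_rot: [[-0.013, -1.0, 0.002], [-1.0, 0.013, -0.004], [0.004, -0.002, -1.0]]
wrist_force: [0.2, 0.2, 0.3]
gripper_width: 0.485
```

Now I'll close on the knob.

Request:
{"op": "servo_tool", "data": {
  "deltas": [
    {"slide":[0.0,0.1,-0.05],"spin":0.0},
    {"slide":[0.0,0.0,0.0],"spin":0.0},
    {"slide":[0.0,0.0,0.0],"spin":0.0},
    {"slide":[0.0,0.0,0.0],"spin":0.0},
    {"slide":[0.0,0.0,0.0],"spin":0.0},
    {"slide":[0.0,0.0,0.0],"spin":0.0}
  ],
  "gripper": 255
}}

```text
time_s: 6.35
tcp_pos: [0.6433, 0.1436, 0.0349]
ee_rot: [[-0.013, -1.0, 0.005], [-1.0, 0.013, -0.003], [0.003, -0.005, -1.0]]
wrist_force: [0.8, 0.3, -0.1]
gripper_width: 0.201
```

Run:
```python
from h import *
s=sense(); print(s['tcp_pos'],s['wrist_force'],s['moment'],s['gripper_width'])
```

```text
[0.64331062 0.14359051 0.03486482] [ 0.81931174  0.34627976 -0.1126087 ] [ 0.12627269 -0.03410528 -0.02063224] 0.20065127084747683
```

Request:
{"op": "servo_tool", "data": {
  "deltas": [
    {"slide":[-0.2,0.0,0.0],"spin":0.0},
    {"slide":[-0.3,0.0,0.0],"spin":0.0},
    {"slide":[-0.3,0.0,0.0],"spin":0.0},
    {"slide":[-0.3,0.0,0.0],"spin":0.0},
    {"slide":[-0.2,0.0,0.0],"spin":0.0}
  ]
}}

```text
time_s: 6.85
tcp_pos: [0.6443, 0.1764, 0.0348]
ee_rot: [[-0.014, -1.0, 0.005], [-1.0, 0.014, -0.005], [0.005, -0.005, -1.0]]
wrist_force: [3.1, -2.5, -1.0]
gripper_width: 0.193
```

Request:
{"op": "servo_tool", "data": {
  "deltas": [
    {"slide":[-0.15,0.0,0.0],"spin":0.0},
    {"slide":[-0.15,0.0,0.0],"spin":0.0}
  ]
}}

```text
time_s: 7.05
tcp_pos: [0.6444, 0.1838, 0.0348]
ee_rot: [[-0.013, -1.0, 0.004], [-1.0, 0.013, -0.008], [0.008, -0.004, -1.0]]
wrist_force: [7.4, -15.4, -1.1]
gripper_width: 0.201
```

Request:
{"op": "servo_tool", "data": {
  "deltas": [
    {"slide":[-0.15,0.0,0.0],"spin":0.0}
  ]
}}

```text
time_s: 7.15
tcp_pos: [0.6443, 0.1838, 0.0347]
ee_rot: [[-0.012, -1.0, 0.001], [-1.0, 0.012, -0.015], [0.015, -0.002, -1.0]]
wrist_force: [7.7, -19.8, -0.6]
gripper_width: 0.194
```

Request:
{"op": "servo_tool", "data": {
  "deltas": [
    {"slide":[0.0,0.0,0.0],"spin":0.0},
    {"slide":[0.0,0.0,0.0],"spin":0.0},
    {"slide":[0.0,0.0,0.0],"spin":0.0},
    {"slide":[0.0,0.0,-0.5],"spin":0.0},
    {"slide":[0.0,0.0,-1.0],"spin":0.0},
    {"slide":[0.0,0.0,-1.0],"spin":0.0},
    {"slide":[0.0,0.0,-1.0],"spin":0.0},
    {"slide":[0.0,0.0,-1.0],"spin":0.0},
    {"slide":[0.0,0.0,-0.6],"spin":0.0},
    {"slide":[0.0,0.0,0.0],"spin":0.0}
  ],
  "gripper": 100
}}

```text
time_s: 8.15
tcp_pos: [0.6426, 0.1909, 0.1734]
ee_rot: [[-0.008, -1.0, 0.003], [-1.0, 0.008, -0.01], [0.01, -0.003, -1.0]]
wrist_force: [0.5, -0.2, -0.2]
gripper_width: 0.609
```

Run:
```python
from h import *
c=cap('wrist','wrist3'); f=c['frame'][:,:,::-1]; cv2.imwrite('pics/z6.png',cv2.resize(f[0:280,150:430],None,fx=2,fy=2,interpolation=cv2.INTER_CUBIC)); print(sense()['tcp_pos'])
```

```text
[0.64206317 0.19072112 0.17216772]
```

View pics/z6.png

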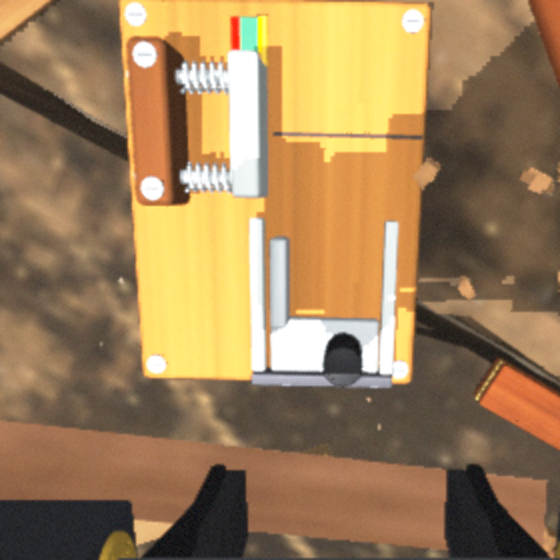

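Run:
```python
from fit import *
c=load('wrist3'); Z=lambda u,v: np.array([u/2+150-.25,v/2-.25])
obs=[(Z(121,2),(.085,-.055,.012)),(Z(430,5),(-.051,-.055,.012)),(Z(411,382),(-.051,.117,.012)),(Z(143,378),(.085,.117,.012)),(Z(422,136),(-.051,0,.012)),(Z(144,54),(.064,-.024,.048)),(Z(152,188),(.064,.024,.048))]
p,res,pt=fitfix(c,obs); print(p[:2]*1000,np.degrees(p[2]));print(res)
a,b=ray(c,*Z(274,133.5),.012),ray(c,*Z(421,136),.012); d=a-b; print('line yaw',np.degrees(np.arctan2(d[1],d[0])),a,b)
c=load('wrist2'); Z=lambda u,v: np.array([u/2.5+170-.3,v/2.5+40-.3])
a,b=ray(c,*Z(268,223.5),.012),ray(c,*Z(493,225.5),.012); d=a-b; print('line yaw',np.degrees(np.arctan2(d[1],d[0])),a,b)
for yaw in (-1,-1.7):
  t=np.radians(yaw);R=np.array([[np.cos(t),-np.sin(t)],[np.sin(t),np.cos(t)]]); print('origin from knob',np.array([.6437,.1838])-R@[-.016,.096])
```

```text
[656.02585858  86.0222565 ] -1.5183510044481472
[[-3.  -3.7]
 [ 0.4 -1.9]
 [ 0.5  1.4]
 [-0.6  0.9]
 [ 1.   0.6]
 [ 0.1  2.4]
 [-0.1 -0.6]]
line yaw -1.3602964593615001 [0.67316978 0.08525225 0.012     ] [0.60644357 0.08683674 0.012     ]
line yaw -1.600665698114333 [0.67394504 0.08542548 0.012     ] [0.60637608 0.08731364 0.012     ]
origin from knob [0.65802213 0.08753538]
origin from knob [0.656845   0.08736759]
```

Request:
{"op": "servo_tool", "data": {
  "deltas": [
    {"slide":[-0.4,0.5,0.0],"spin":0.0},
    {"slide":[-0.74,1.0,0.0],"spin":0.0},
    {"slide":[-0.74,1.0,0.0],"spin":0.0},
    {"slide":[-0.74,1.0,0.0],"spin":0.0},
    {"slide":[-0.74,1.0,0.0],"spin":0.0},
    {"slide":[-0.74,1.0,0.0],"spin":0.0},
    {"slide":[-0.74,1.0,0.0],"spin":0.0},
    {"slide":[-0.74,1.0,0.0],"spin":0.0},
    {"slide":[-0.74,1.0,0.0],"spin":0.0},
    {"slide":[-0.74,1.0,0.0],"spin":0.0}
  ]
}}

```text
time_s: 9.2
tcp_pos: [0.3868, 0.3726, 0.1585]
ee_rot: [[-0.013, -1.0, -0.018], [-1.0, 0.013, -0.023], [0.024, 0.017, -1.0]]
wrist_force: [-0.5, -0.1, 0.2]
gripper_width: 0.609
```

Request:
{"op": "servo_tool", "data": {
  "deltas": [
    {"slide":[0.0,0.0,0.0],"spin":-1.0},
    {"slide":[0.0,0.0,0.0],"spin":-1.0},
    {"slide":[0.0,0.0,0.0],"spin":-1.0},
    {"slide":[0.0,0.0,0.0],"spin":-1.0},
    {"slide":[0.0,0.0,0.0],"spin":-1.0},
    {"slide":[0.0,0.0,0.0],"spin":-1.0},
    {"slide":[0.0,0.0,0.0],"spin":-1.0},
    {"slide":[0.0,0.0,0.0],"spin":-1.0},
    {"slide":[0.0,0.0,0.0],"spin":-1.0},
    {"slide":[0.0,0.0,0.0],"spin":-0.9}
  ]
}}

```text
time_s: 10.2
tcp_pos: [0.3685, 0.37, 0.1468]
ee_rot: [[0.991, -0.131, -0.035], [-0.133, -0.99, -0.044], [-0.029, 0.048, -0.998]]
wrist_force: [-0.1, -0.0, -0.4]
gripper_width: 0.608
```

Request:
{"op": "servo_tool", "data": {
  "deltas": [
    {"slide":[0.0,0.0,0.0],"spin":0.0},
    {"slide":[0.0,0.0,0.0],"spin":0.0}
  ]
}}

```text
time_s: 10.4
tcp_pos: [0.3663, 0.3691, 0.145]
ee_rot: [[0.99, -0.133, -0.037], [-0.135, -0.99, -0.047], [-0.031, 0.052, -0.998]]
wrist_force: [-0.1, 0.7, 0.2]
gripper_width: 0.607
```

Run:
```python
from h import *
c=cap('wrist','wrist4'); s=sense(); print(s['tcp_pos'],s['ee_rot'],s['joints'],s['time_s'])
```

```text
[0.3662899  0.36905769 0.14497948] [[ 0.99045843 -0.13265338 -0.03735218]
 [-0.13434747 -0.98980803 -0.04723164]
 [-0.03070605  0.05179915 -0.99818535]] [ 62.70318334  17.78773287 -17.86226565  -0.78138513 -57.7408886
  20.05451858] 10.45
```

View pics/wrist4.png

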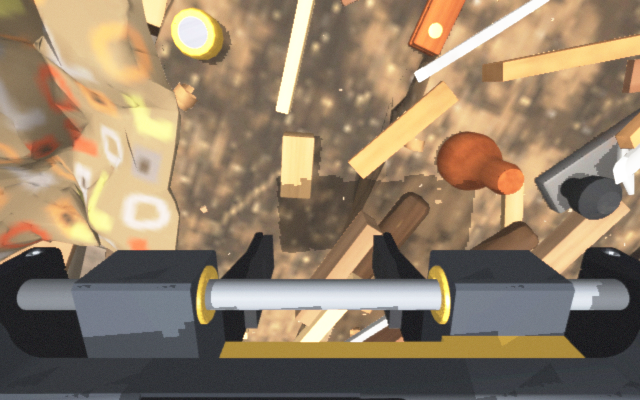

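Run:
```python
from h import *
c=load('wrist4'); f=c['frame'][:,:,::-1]; cv2.imwrite('pics/z7.png',cv2.resize(f[115:215,250:350],None,fx=6,fy=6,interpolation=cv2.INTER_CUBIC))
print(c['eye'],c['rotation'])
```

```text
[0.45064551 0.36572141 0.3045099 ] [[-0.13208476 -0.93617369 -0.32577974]
 [-0.98989517  0.14168244 -0.00579934]
 [ 0.05158645  0.32172178 -0.94542791]]
```

View pics/z7.png

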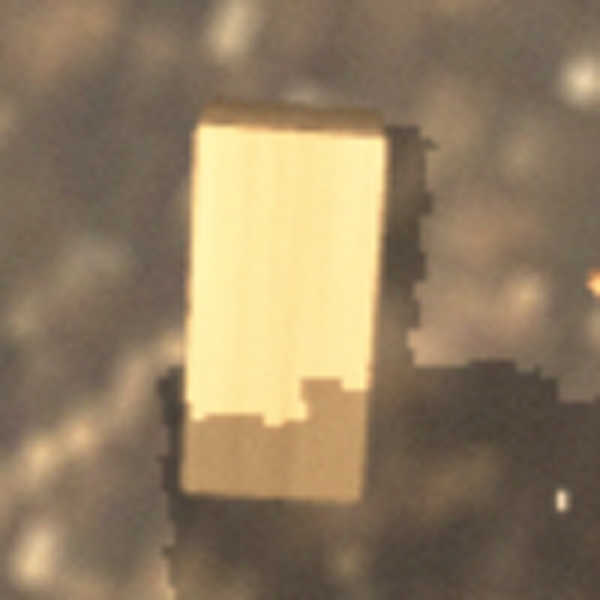

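Run:
```python
from h import *
c=load('wrist4')
P=np.array([ray(c,u/6+250-.4,v/6+115-.4,.027) for u,v in [(198,124),(388,133),(360,500),(181,493)]])
print(np.round(P,4)); ctr=P.mean(0); print(ctr,[np.linalg.norm(P[i]-P[i-1])*1000 for i in range(4)])
d=P[0]+P[1]-P[2]-P[3]; yaw=np.degrees(np.arctan2(d[1],d[0])); print('yaw',yaw)
s=sense(); R=s['ee_rot']; print('tool yaw',np.degrees(np.arctan2(R[1,0],R[0,0])))
for z in (.06,.003): print((R.T@(np.r_[ctr[:2],z]-s['tcp_pos']))/.025)
```

```text
[[0.4117 0.3897 0.027 ]
 [0.4068 0.3641 0.027 ]
 [0.3544 0.3757 0.027 ]
 [0.3594 0.4012 0.027 ]]
[0.38309045 0.38266495 0.027     ] [np.float64(53.54756070120431), np.float64(26.043937407736998), np.float64(53.65651304915948), np.float64(26.031295389906212)]
yaw -12.434211178568805
tool yaw -7.724553678928973
[ 0.69686121 -0.80396377  3.34220159]
[ 0.76687101 -0.92206583  5.61806418]
```

Request:
{"op": "servo_tool", "data": {
  "deltas": [
    {"slide":[0.3,-0.3,0.5],"spin":0.3},
    {"slide":[0.3,-0.4,0.8],"spin":0.3},
    {"slide":[0.1,-0.1,0.8],"spin":0.0},
    {"slide":[0.0,0.0,0.6],"spin":0.0},
    {"slide":[0.0,0.0,0.2],"spin":0.0},
    {"slide":[0.0,0.0,0.0],"spin":0.0}
  ]
}}

```text
time_s: 11.05
tcp_pos: [0.3839, 0.3834, 0.0686]
ee_rot: [[0.973, -0.228, -0.037], [-0.23, -0.972, -0.047], [-0.025, 0.054, -0.998]]
wrist_force: [-0.4, -0.0, 0.9]
gripper_width: 0.607
```

```bash
cat > go.py <<'E'
from h import *
import sys
def go(x,y,z,yaw):
    s=sense(); R=s['ee_rot']; print('t',s['time_s'],'tcp',np.round(s['tcp_pos'],4),'zax',np.round(R[:,2],3),'F',np.round(s['wrist_force'],1),'w',round(s['gripper_width'],3))
    ty=np.degrees(np.arctan2(R[1,0],R[0,0])); print('units',np.round(R.T@(np.array([x,y,z])-s['tcp_pos'])/.025,3),'spin',round((ty-yaw)/8,2))
if __name__=='__main__': go(*map(float,sys.argv[1:5]))
E
python3 go.py .3831 .3827 .003 -12.4
```

```text
t 11.05 tcp [0.3839 0.3834 0.0686] zax [-0.037 -0.047 -0.998] F [-0.4 -0.   0.9] w 0.607
units [ 0.043 -0.108  2.621] spin -0.11
```

Request:
{"op": "servo_tool", "data": {
  "deltas": [
    {"slide":[0.0,0.0,-0.6],"spin":0.0},
    {"slide":[0.3,0.1,-0.8],"spin":0.0},
    {"slide":[0.6,0.26,-0.4],"spin":0.0},
    {"slide":[1.0,0.44,0.0],"spin":0.0},
    {"slide":[1.0,0.44,0.0],"spin":0.0}
  ]
}}

```text
time_s: 11.55
tcp_pos: [0.4505, 0.3395, 0.1186]
ee_rot: [[0.974, -0.225, -0.033], [-0.226, -0.973, -0.043], [-0.023, 0.05, -0.999]]
wrist_force: [0.2, 0.8, -0.4]
gripper_width: 0.608
```

Request:
{"op": "servo_tool", "data": {
  "deltas": [
    {"slide":[0.0,0.0,0.0],"spin":0.0},
    {"slide":[0.0,0.0,0.0],"spin":0.0}
  ]
}}

```text
time_s: 11.75
tcp_pos: [0.4535, 0.337, 0.1199]
ee_rot: [[0.972, -0.231, -0.032], [-0.232, -0.972, -0.041], [-0.021, 0.048, -0.999]]
wrist_force: [-0.4, 0.3, 0.5]
gripper_width: 0.611
```

Request:
{"op": "servo_tool", "data": {
  "deltas": [
    {"slide":[0.0,0.0,0.0],"spin":1.0},
    {"slide":[0.0,0.0,0.0],"spin":1.0},
    {"slide":[0.0,0.0,0.0],"spin":1.0},
    {"slide":[0.0,0.0,0.0],"spin":1.0}
  ]
}}

```text
time_s: 12.15
tcp_pos: [0.4527, 0.3372, 0.1208]
ee_rot: [[0.687, -0.726, -0.031], [-0.727, -0.686, -0.04], [0.008, 0.051, -0.999]]
wrist_force: [-0.2, 0.1, 0.6]
gripper_width: 0.606
```

Request:
{"op": "servo_tool", "data": {
  "deltas": [
    {"slide":[0.0,0.0,0.0],"spin":-1.0},
    {"slide":[0.0,0.0,0.0],"spin":-1.0},
    {"slide":[0.0,0.0,0.0],"spin":-1.0},
    {"slide":[0.0,0.0,0.0],"spin":-1.0}
  ]
}}

```text
time_s: 12.55
tcp_pos: [0.4507, 0.3383, 0.1213]
ee_rot: [[0.972, -0.234, -0.032], [-0.235, -0.971, -0.04], [-0.021, 0.046, -0.999]]
wrist_force: [-0.4, -0.6, 0.1]
gripper_width: 0.607
```

Request:
{"op": "servo_tool", "data": {
  "deltas": [
    {"slide":[1.0,0.14,0.0],"spin":0.0},
    {"slide":[1.0,0.14,0.0],"spin":0.0},
    {"slide":[1.0,0.14,0.0],"spin":0.0},
    {"slide":[1.0,0.14,0.0],"spin":0.0},
    {"slide":[1.0,0.14,0.0],"spin":0.0},
    {"slide":[1.0,0.14,0.0],"spin":0.0}
  ]
}}

```text
time_s: 13.15
tcp_pos: [0.5914, 0.2858, 0.1206]
ee_rot: [[0.975, -0.221, -0.032], [-0.223, -0.974, -0.039], [-0.022, 0.045, -0.999]]
wrist_force: [-0.6, -0.4, 0.4]
gripper_width: 0.608
```

Request:
{"op": "servo_tool", "data": {
  "deltas": [
    {"slide":[0.0,0.0,0.0],"spin":0.0},
    {"slide":[0.0,0.0,0.0],"spin":0.0}
  ]
}}

```text
time_s: 13.35
tcp_pos: [0.5929, 0.285, 0.1198]
ee_rot: [[0.974, -0.224, -0.032], [-0.225, -0.973, -0.039], [-0.022, 0.046, -0.999]]
wrist_force: [0.0, -0.1, 0.7]
gripper_width: 0.607
```

Request:
{"op": "servo_tool", "data": {
  "deltas": [
    {"slide":[-0.5,-0.1,0.0],"spin":0.0},
    {"slide":[-1.0,-0.2,0.0],"spin":0.0},
    {"slide":[-1.0,-0.2,0.0],"spin":0.0},
    {"slide":[-1.0,-0.2,0.0],"spin":0.0},
    {"slide":[-1.0,-0.2,0.0],"spin":0.0},
    {"slide":[-1.0,-0.2,0.0],"spin":0.0},
    {"slide":[-1.0,-0.2,0.0],"spin":0.0},
    {"slide":[-0.8,-0.2,0.0],"spin":0.0},
    {"slide":[-0.5,-0.2,0.0],"spin":0.0},
    {"slide":[-0.2,-0.1,0.0],"spin":0.0}
  ]
}}

```text
time_s: 14.35
tcp_pos: [0.3849, 0.3794, 0.1246]
ee_rot: [[0.977, -0.212, -0.035], [-0.213, -0.976, -0.039], [-0.026, 0.045, -0.999]]
wrist_force: [-0.1, -0.4, 0.3]
gripper_width: 0.606
```

```bash
python3 go.py .3831 .3827 .003 -12.4
```

```text
t 14.35 tcp [0.3849 0.3794 0.1246] zax [-0.035 -0.039 -0.999] F [-0.1 -0.4  0.3] w 0.606
units [ 0.025 -0.333  4.855] spin 0.01
```

Request:
{"op": "servo_tool", "data": {
  "deltas": [
    {"slide":[0.0,-0.2,1.0],"spin":0.0},
    {"slide":[0.0,-0.1,1.0],"spin":0.0},
    {"slide":[0.0,0.0,1.0],"spin":0.0}
  ]
}}

```text
time_s: 14.65
tcp_pos: [0.3824, 0.3888, 0.0531]
ee_rot: [[0.978, -0.206, -0.027], [-0.207, -0.978, -0.027], [-0.021, 0.033, -0.999]]
wrist_force: [-0.4, -0.1, -0.2]
gripper_width: 0.607
```

Request:
{"op": "servo_tool", "data": {
  "deltas": [
    {"slide":[0.0,0.0,0.0],"spin":0.0}
  ]
}}

```text
time_s: 14.75
tcp_pos: [0.3801, 0.3866, 0.0503]
ee_rot: [[0.978, -0.206, -0.032], [-0.207, -0.978, -0.034], [-0.024, 0.04, -0.999]]
wrist_force: [-0.8, -0.8, -0.4]
gripper_width: 0.61
```

```bash
python3 go.py .3831 .3827 .003 -12.4
```

```text
t 14.75 tcp [0.3801 0.3866 0.0503] zax [-0.032 -0.034 -0.999] F [-0.8 -0.8 -0.4] w 0.61
units [0.195 0.051 1.891] spin 0.06
```

Request:
{"op": "servo_tool", "data": {
  "deltas": [
    {"slide":[0.0,0.0,-0.3],"spin":0.0},
    {"slide":[0.1,0.0,-0.5],"spin":0.0},
    {"slide":[0.1,0.0,-0.5],"spin":0.0},
    {"slide":[0.0,0.0,-0.5],"spin":0.0},
    {"slide":[0.0,0.0,-0.5],"spin":0.0},
    {"slide":[0.0,0.0,-0.5],"spin":0.0},
    {"slide":[0.0,0.0,-0.5],"spin":0.0},
    {"slide":[0.0,0.0,-0.5],"spin":0.0},
    {"slide":[0.0,0.0,-0.5],"spin":0.0},
    {"slide":[0.0,0.0,-0.5],"spin":0.0}
  ]
}}

```text
time_s: 15.75
tcp_pos: [0.3907, 0.3925, 0.1949]
ee_rot: [[0.979, -0.203, -0.017], [-0.203, -0.979, -0.015], [-0.013, 0.018, -1.0]]
wrist_force: [1.0, 0.3, -0.8]
gripper_width: 0.611
```

Request:
{"op": "servo_tool", "data": {
  "deltas": [
    {"slide":[0.0,0.0,-0.5],"spin":0.0},
    {"slide":[0.0,0.0,-0.3],"spin":0.0},
    {"slide":[0.0,0.0,1.0],"spin":0.0},
    {"slide":[0.0,0.0,1.0],"spin":0.0},
    {"slide":[0.0,0.0,1.0],"spin":0.0},
    {"slide":[0.0,0.0,1.0],"spin":0.0},
    {"slide":[0.0,0.0,0.9],"spin":0.0},
    {"slide":[0.0,0.0,0.6],"spin":0.0}
  ]
}}

```text
time_s: 16.55
tcp_pos: [0.3945, 0.3984, 0.0954]
ee_rot: [[0.979, -0.202, 0.004], [-0.202, -0.979, 0.015], [0.0, -0.015, -1.0]]
wrist_force: [-1.3, -0.7, -0.3]
gripper_width: 0.609
```

```bash
python3 go.py .3831 .3827 .003 -12.4
```

```text
t 16.55 tcp [0.3945 0.3984 0.0954] zax [ 0.004  0.015 -1.   ] F [-1.3 -0.7 -0.3] w 0.609
units [-0.32   0.766  3.683] spin 0.09
```

Request:
{"op": "servo_tool", "data": {
  "deltas": [
    {"slide":[-0.1,0.2,0.3],"spin":0.05},
    {"slide":[-0.1,0.3,0.4],"spin":0.05},
    {"slide":[-0.1,0.2,0.4],"spin":0.0},
    {"slide":[0.0,0.0,0.4],"spin":0.0},
    {"slide":[0.0,0.0,0.3],"spin":0.0},
    {"slide":[0.0,0.0,0.1],"spin":0.0}
  ]
}}

```text
time_s: 17.15
tcp_pos: [0.3836, 0.3838, 0.0485]
ee_rot: [[0.976, -0.216, 0.006], [-0.216, -0.976, 0.019], [0.002, -0.02, -1.0]]
wrist_force: [0.3, 0.2, 0.7]
gripper_width: 0.608
```

```bash
python3 go.py .3831 .3827 .003 -12.4
```

```text
t 17.15 tcp [0.3836 0.3838 0.0485] zax [ 0.006  0.019 -1.   ] F [0.3 0.2 0.7] w 0.608
units [-0.014  0.084  1.818] spin -0.01
```

Request:
{"op": "servo_tool", "data": {
  "deltas": [
    {"slide":[0.0,0.08,0.3],"spin":0.0},
    {"slide":[0.0,0.0,0.4],"spin":0.0},
    {"slide":[0.0,0.0,0.4],"spin":0.0},
    {"slide":[0.0,0.0,0.3],"spin":0.0},
    {"slide":[0.0,0.0,0.15],"spin":0.0},
    {"slide":[0.0,0.0,0.0],"spin":0.0}
  ]
}}

```text
time_s: 17.75
tcp_pos: [0.384, 0.3832, 0.0059]
ee_rot: [[0.976, -0.216, 0.007], [-0.216, -0.976, 0.019], [0.002, -0.02, -1.0]]
wrist_force: [-0.2, -0.2, 0.4]
gripper_width: 0.609
```

```bash
python3 go.py .3831 .3827 .003 -12.4
```

```text
t 17.75 tcp [0.384  0.3832 0.0059] zax [ 0.007  0.019 -1.   ] F [-0.2 -0.2  0.4] w 0.609
units [-0.03   0.03   0.117] spin -0.01
```

Request:
{"op": "servo_tool", "data": {
  "deltas": [
    {"slide":[0.0,0.0,0.08],"spin":0.0},
    {"slide":[0.0,0.0,0.0],"spin":0.0},
    {"slide":[0.0,0.0,0.0],"spin":0.0},
    {"slide":[0.0,0.0,0.0],"spin":0.0},
    {"slide":[0.0,0.0,0.0],"spin":0.0},
    {"slide":[0.0,0.0,0.0],"spin":0.0},
    {"slide":[0.0,0.0,0.0],"spin":0.0}
  ],
  "gripper": 255
}}

```text
time_s: 18.45
tcp_pos: [0.3845, 0.3841, 0.0049]
ee_rot: [[0.976, -0.216, 0.008], [-0.216, -0.976, 0.021], [0.003, -0.022, -1.0]]
wrist_force: [-0.4, -0.4, -0.2]
gripper_width: 0.307
```

```bash
python3 go.py .3831 .3827 .003 -12.4
```

```text
t 18.45 tcp [0.3845 0.3841 0.0049] zax [ 0.008  0.021 -1.   ] F [-0.4 -0.4 -0.2] w 0.307
units [-0.042  0.066  0.074] spin -0.01
```

Request:
{"op": "servo_tool", "data": {
  "deltas": [
    {"slide":[0.0,0.0,-0.4],"spin":0.0},
    {"slide":[0.0,0.0,-0.8],"spin":0.0},
    {"slide":[0.0,0.0,-1.0],"spin":0.0},
    {"slide":[0.2,0.15,-1.0],"spin":0.0},
    {"slide":[0.4,0.3,-1.0],"spin":0.0},
    {"slide":[0.7,0.52,-0.5],"spin":0.0},
    {"slide":[0.9,0.67,-0.2],"spin":0.0},
    {"slide":[0.9,0.67,0.0],"spin":0.0},
    {"slide":[0.9,0.67,0.0],"spin":0.0},
    {"slide":[0.9,0.67,0.0],"spin":0.0}
  ]
}}

```text
time_s: 19.45
tcp_pos: [0.4861, 0.2652, 0.1392]
ee_rot: [[0.978, -0.208, 0.015], [-0.208, -0.978, 0.027], [0.009, -0.029, -1.0]]
wrist_force: [0.1, -0.5, -0.3]
gripper_width: 0.306
```

```bash
python3 go.py .6405 .0870 .06 -1.5
```

```text
t 19.45 tcp [0.4861 0.2652 0.1392] zax [ 0.015  0.027 -1.   ] F [ 0.1 -0.5 -0.3] w 0.306
units [7.496 5.778 3.065] spin -1.31
```

Request:
{"op": "servo_tool", "data": {
  "deltas": [
    {"slide":[0.9,0.7,0.0],"spin":0.0},
    {"slide":[0.9,0.7,0.0],"spin":0.0},
    {"slide":[0.9,0.7,0.0],"spin":0.0},
    {"slide":[0.9,0.7,0.0],"spin":0.0},
    {"slide":[0.9,0.7,0.0],"spin":0.0},
    {"slide":[0.8,0.6,0.0],"spin":-0.3},
    {"slide":[0.6,0.5,0.0],"spin":-0.4},
    {"slide":[0.4,0.3,0.0],"spin":-0.4},
    {"slide":[0.2,0.1,0.0],"spin":-0.2},
    {"slide":[0.0,0.0,0.0],"spin":0.0}
  ]
}}

```text
time_s: 20.45
tcp_pos: [0.6275, 0.1002, 0.145]
ee_rot: [[0.999, -0.025, 0.021], [-0.026, -0.999, 0.03], [0.02, -0.03, -0.999]]
wrist_force: [0.3, -0.2, -1.1]
gripper_width: 0.306
```

```bash
python3 - <<'E'
from h import *
c=cap('wrist','wrist5'); f=c['frame'][:,:,::-1]
E
python3 go.py .6405 .0870 .06 -1.5
```

```text
t 20.5 tcp [0.6272 0.1004 0.145 ] zax [ 0.021  0.03  -0.999] F [ 0.3 -0.8 -0.2] w 0.305
units [0.48  0.624 3.394] spin 0.0
```

View pics/wrist5.png

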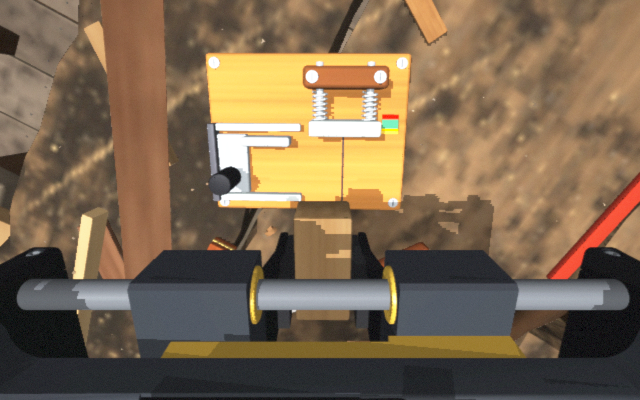

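Run:
```python
from fit import *
c=load('wrist5'); f=c['frame'][:,:,::-1]; cv2.imwrite('pics/z8.png',cv2.resize(f[40:240,195:420],None,fx=3,fy=3,interpolation=cv2.INTER_CUBIC))
```

```text
(no output)
```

View pics/z8.png

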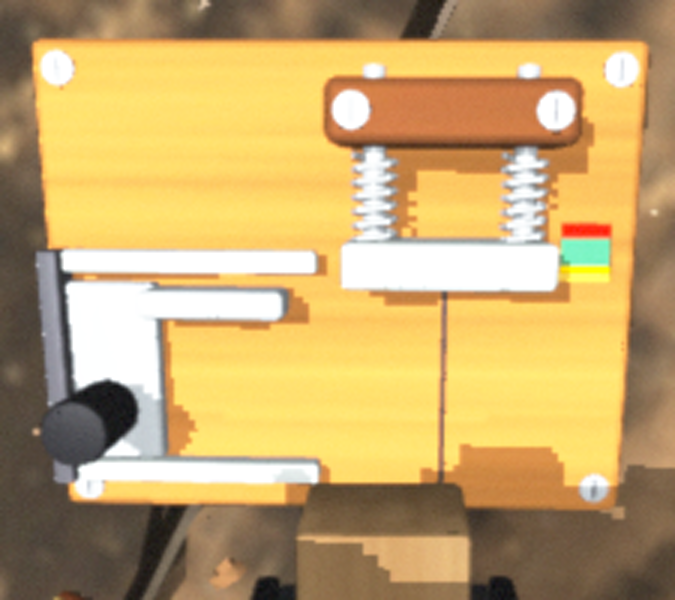

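Run:
```python
from fit import *
c=load('wrist5'); Z=lambda u,v: np.array([u/3+195-.33,v/3+40-.33])
obs=[(Z(35,42),(.085,.117,.012)),(Z(647,42),(.085,-.055,.012)),(Z(617,508),(-.051,-.055,.012)),(Z(444,300),(.017,0,.012)),(Z(441,480),(-.045,0,.012)),
(Z(350,110),(.064,.024,.048)),(Z(556,110),(.064,-.024,.048)),(Z(341,289),(.02,.028,.047)),(Z(558,289),(.02,-.028,.047))]
p,res,pt=fitfix(c,obs); print(p[:2]*1000,np.degrees(p[2]));print(res)
s=sense(); zt=s['tcp_pos'][2]+.022
# block top edges
q=[ray(c,*Z(u,v),zt) for u,v in [(298,538),(471,537),(297,595),(470,595)]]; print(np.round(q,4)); m=(q[0]+q[1])/2; print('front mid',m, 'width',np.linalg.norm(q[1]-q[0]))
qb=[ray(c,*Z(u,v),zt-.027) for u,v in [(313,485),(461,485)]]; print('bottom front',np.round(qb,4))
f=(q[0]-q[1]); print('front edge yaw',np.degrees(np.arctan2(-f[0],f[1])))
R=s['ee_rot']; t=s['tcp_pos']; print('block front in tool',R.T@(m-t))
```

```text
[655.80821294  85.54015487] -1.3520898907276042
[[-3.2 -0.7]
 [ 1.3 -1.8]
 [ 0.7  1.2]
 [ 0.2 -3.7]
 [ 0.1  3.8]
 [ 1.2  0.1]
 [-2.  -0.1]
 [-0.3  0.6]
 [-0.2  0.8]]
[[0.6521 0.1116 0.167 ]
 [0.6519 0.0856 0.167 ]
 [0.6429 0.1122 0.167 ]
 [0.6425 0.0858 0.167 ]]
front mid [0.65199022 0.09860101 0.16702239] width 0.025936225842724654
bottom front [[0.6522 0.112  0.14  ]
 [0.6518 0.086  0.14  ]]
front edge yaw -0.42646170220977575
block front in tool [ 0.02529086  0.00048121 -0.02152807]
```

Request:
{"op": "servo_tool", "data": {
  "deltas": [
    {"slide":[0.1,0.2,0.4],"spin":0.0},
    {"slide":[0.2,0.2,0.7],"spin":0.0},
    {"slide":[0.2,0.2,0.7],"spin":0.0},
    {"slide":[0.0,0.0,0.7],"spin":0.0},
    {"slide":[0.0,0.0,0.7],"spin":0.0},
    {"slide":[0.0,0.0,0.5],"spin":0.0},
    {"slide":[0.0,0.0,0.2],"spin":0.0},
    {"slide":[0.0,0.0,0.0],"spin":0.0}
  ]
}}

```text
time_s: 21.3
tcp_pos: [0.6391, 0.0888, 0.0426]
ee_rot: [[1.0, -0.025, 0.019], [-0.026, -0.999, 0.03], [0.019, -0.031, -0.999]]
wrist_force: [-0.6, 0.2, 0.4]
gripper_width: 0.305
```

```bash
python3 go.py .6405 .0870 .0175 -1.5
```

```text
t 21.3 tcp [0.6391 0.0888 0.0426] zax [ 0.019  0.03  -0.999] F [-0.6  0.2  0.4] w 0.305
units [0.038 0.103 1.001] spin 0.0
```

Request:
{"op": "servo_tool", "data": {
  "deltas": [
    {"slide":[0.0,0.1,0.3],"spin":0.0},
    {"slide":[0.0,0.0,0.3],"spin":0.0},
    {"slide":[0.0,0.0,0.15],"spin":0.0},
    {"slide":[0.0,0.0,0.05],"spin":0.0}
  ]
}}

```text
time_s: 21.7
tcp_pos: [0.6408, 0.0874, 0.0232]
ee_rot: [[0.999, -0.024, 0.023], [-0.025, -0.999, 0.031], [0.023, -0.032, -0.999]]
wrist_force: [-0.9, -0.4, 0.4]
gripper_width: 0.307
```

```bash
python3 go.py .6405 .0870 .0175 -1.5;  python3 -c "
from h import *
cap('wrist','wrist6')"
```

```text
t 21.7 tcp [0.6408 0.0874 0.0232] zax [ 0.023  0.031 -0.999] F [-0.9 -0.4  0.4] w 0.307
units [-0.017  0.023  0.226] spin 0.01
```

View pics/wrist6.png

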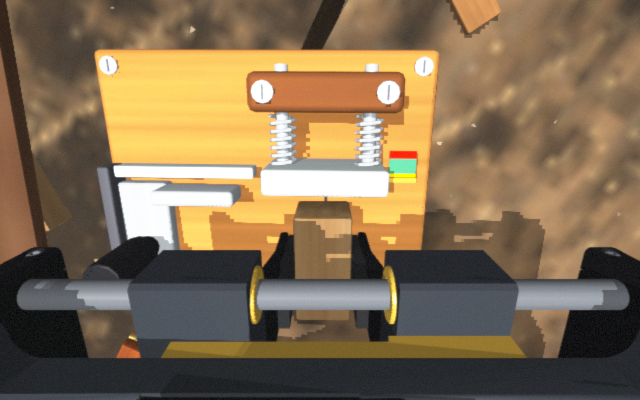

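Request:
{"op": "servo_tool", "data": {
  "deltas": [
    {"slide":[0.0,0.03,0.15],"spin":0.0},
    {"slide":[0.0,0.0,0.1],"spin":0.0},
    {"slide":[0.0,0.0,0.0],"spin":0.0}
  ]
}}

```text
time_s: 22.05
tcp_pos: [0.6415, 0.0869, 0.0174]
ee_rot: [[0.999, -0.024, 0.025], [-0.025, -0.999, 0.032], [0.024, -0.032, -0.999]]
wrist_force: [-0.6, -0.3, 0.7]
gripper_width: 0.3
```

```bash
python3 go.py .6405 .0870 .0175 -1.5
```

```text
t 22.05 tcp [0.6415 0.0869 0.0174] zax [ 0.025  0.032 -0.999] F [-0.6 -0.3  0.7] w 0.3
units [-0.04  -0.003 -0.006] spin 0.01
```

Request:
{"op": "servo_tool", "data": {
  "deltas": [
    {"slide":[0.0,0.0,0.0],"spin":0.0},
    {"slide":[0.0,0.0,0.0],"spin":0.0},
    {"slide":[0.0,0.0,0.0],"spin":0.0},
    {"slide":[0.0,0.0,-0.5],"spin":0.0},
    {"slide":[0.0,0.0,-1.0],"spin":0.0},
    {"slide":[0.0,0.0,-1.0],"spin":0.0},
    {"slide":[0.0,0.0,-1.0],"spin":0.0},
    {"slide":[0.0,0.0,-1.0],"spin":0.0}
  ],
  "gripper": 130
}}

```text
time_s: 22.85
tcp_pos: [0.6369, 0.0826, 0.133]
ee_rot: [[1.0, -0.024, 0.019], [-0.025, -0.999, 0.029], [0.018, -0.03, -0.999]]
wrist_force: [0.5, -0.5, 0.2]
gripper_width: 0.491
```

Request:
{"op": "servo_tool", "data": {
  "deltas": [
    {"slide":[0.0,0.0,0.0],"spin":0.0},
    {"slide":[0.0,0.0,0.0],"spin":0.0}
  ]
}}

```text
time_s: 23.05
tcp_pos: [0.6395, 0.0831, 0.1396]
ee_rot: [[0.999, -0.023, 0.03], [-0.024, -0.999, 0.032], [0.029, -0.033, -0.999]]
wrist_force: [-0.8, -0.2, 0.4]
gripper_width: 0.492
```

```bash
python3 go.py .6405 .0870 .04 -1.5;  python3 -c "
from h import *
cap('wrist','wrist7')"
```

```text
t 23.05 tcp [0.6395 0.0831 0.1396] zax [ 0.03   0.032 -0.999] F [-0.8 -0.2  0.4] w 0.492
units [-0.081 -0.026  3.987] spin 0.01
```

View pics/wrist7.png

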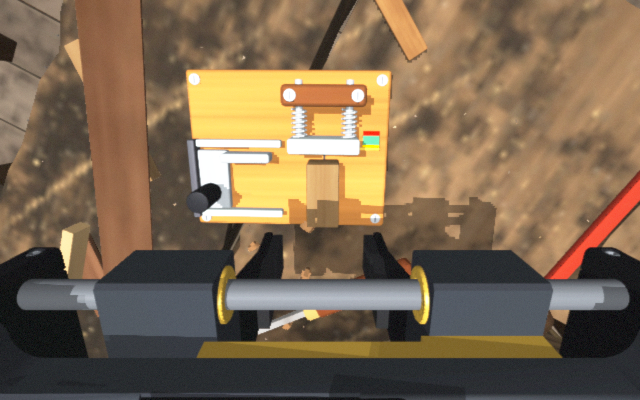

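Request:
{"op": "servo_tool", "data": {
  "deltas": [
    {"slide":[0.0,0.0,0.2],"spin":0.0},
    {"slide":[0.0,0.0,0.5],"spin":0.0},
    {"slide":[0.0,0.0,0.8],"spin":0.0},
    {"slide":[0.0,0.0,-0.8],"spin":0.0},
    {"slide":[0.0,0.0,-0.8],"spin":0.0},
    {"slide":[0.0,0.0,-0.5],"spin":0.0},
    {"slide":[0.0,0.0,-0.3],"spin":0.0},
    {"slide":[0.0,0.0,-0.1],"spin":0.0},
    {"slide":[0.0,0.0,0.0],"spin":0.0}
  ]
}}

```text
time_s: 24.0
tcp_pos: [0.6336, 0.0811, 0.1503]
ee_rot: [[1.0, -0.025, 0.008], [-0.025, -0.999, 0.026], [0.008, -0.027, -1.0]]
wrist_force: [-0.1, -0.3, -0.3]
gripper_width: 0.493
```

```bash
python3 go.py .641 .0870 .04 -1.5;  python3 -c "
from h import *
c=cap('wrist','wrist8');f=c['frame'][:,:,::-1]; cv2.imwrite('pics/z9.png',cv2.resize(f[60:240,180:400],None,fx=3.3,fy=3.3,interpolation=cv2.INTER_CUBIC))"
```

```text
t 24.0 tcp [0.6336 0.0811 0.1503] zax [ 0.008  0.026 -1.   ] F [-0.1 -0.3 -0.3] w 0.493
units [ 0.256 -0.126  4.42 ] spin 0.01
```

View pics/z9.png

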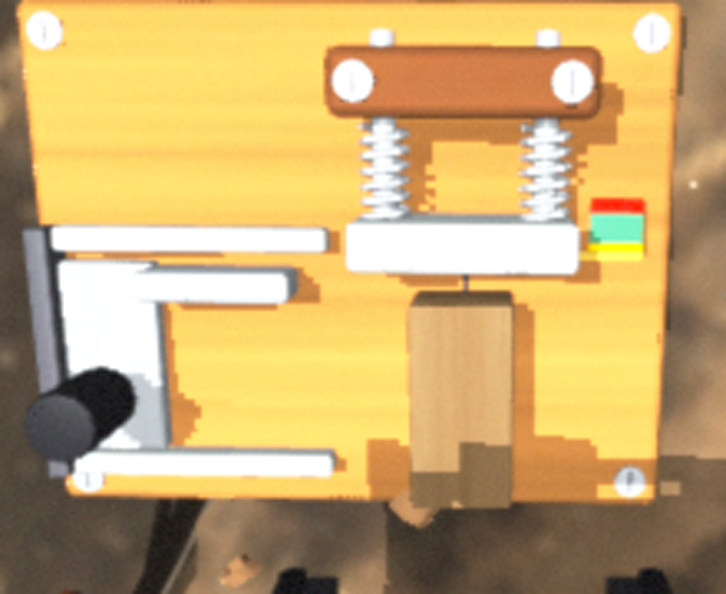

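Run:
```python
from fit import *
c=load('wrist8'); Z=lambda u,v: np.array([u/3.3+180-.35,v/3.3+60-.35])
q=np.array([ray(c,*Z(u,v),.039) for u,v in [(410,305),(513,303),(512,506),(411,505)]]); print(np.round(q,4),'ctr',q.mean(0)); d=q[0]+q[1]-q[2]-q[3]; print('yaw',np.degrees(np.arctan2(d[1],d[0])))
print('line',ray(c,*Z(465.5,283),.012)); fm=(ray(c,*Z(347,270),.047)+ray(c,*Z(579,271),.047))/2; print('fence front mid',fm, (ray(c,*Z(347,270),.047)-ray(c,*Z(579,271),.047)))
obs=[(Z(18,3),(.085,.117,.012)),(Z(680,3),(.085,-.055,.012)),(Z(654,500),(-.051,-.055,.012)),(Z(70,496),(-.051,.117,.012)),(Z(465.5,283),(.0,0,.012)),(Z(352,81),(.064,.024,.048)),(Z(572,81),(.064,-.024,.048)),(Z(347,270),(.02,.028,.047)),(Z(579,271),(.02,-.028,.047))]
obs.pop(4)
p,res,pt=fitfix(c,obs); print(p[:2]*1000,np.degrees(p[2]));print(res)
```

```text
[[0.6673 0.0985 0.039 ]
 [0.6673 0.0727 0.039 ]
 [0.6137 0.0737 0.039 ]
 [0.6144 0.1003 0.039 ]] ctr [0.64066322 0.08632585 0.039     ]
yaw -1.543723013065867
line [0.66868622 0.08542303 0.012     ]
fence front mid [0.67665008 0.08476416 0.047     ] [0.00140068 0.05571803 0.        ]
[656.04178874  85.27093777] -1.3463803446118852
[[-2.2 -1.1]
 [ 1.3 -1.9]
 [ 1.4  1.5]
 [-1.   1.3]
 [ 1.5 -0.2]
 [-1.4 -0.4]
 [-0.2  0.8]
 [ 0.1  0.7]]
```

Request:
{"op": "servo_tool", "data": {
  "deltas": [
    {"slide":[0.1,0.0,0.3],"spin":0.0},
    {"slide":[0.15,-0.1,0.6],"spin":0.0},
    {"slide":[0.0,0.0,0.7],"spin":0.0},
    {"slide":[0.0,0.0,0.7],"spin":0.0},
    {"slide":[0.0,0.0,0.6],"spin":0.0},
    {"slide":[0.0,0.0,0.4],"spin":0.0},
    {"slide":[0.0,0.0,0.2],"spin":0.0},
    {"slide":[0.0,0.0,0.0],"spin":0.0}
  ]
}}

```text
time_s: 24.85
tcp_pos: [0.6385, 0.0858, 0.0494]
ee_rot: [[1.0, -0.026, -0.002], [-0.026, -0.999, 0.024], [-0.002, -0.024, -1.0]]
wrist_force: [-1.1, 0.9, -0.0]
gripper_width: 0.49
```

```bash
python3 go.py .6412 .0868 .0155 -1.5
```

```text
t 24.85 tcp [0.6385 0.0858 0.0494] zax [-0.002  0.024 -1.   ] F [-1.1  0.9 -0. ] w 0.49
units [ 0.11  -0.01   1.354] spin -0.0
```

Request:
{"op": "servo_tool", "data": {
  "deltas": [
    {"slide":[0.1,0.0,0.3],"spin":0.0},
    {"slide":[0.0,0.0,0.4],"spin":0.0},
    {"slide":[0.0,0.0,0.3],"spin":0.0},
    {"slide":[0.0,0.0,0.2],"spin":0.0},
    {"slide":[0.0,0.0,0.05],"spin":0.0},
    {"slide":[0.0,0.0,0.0],"spin":0.0}
  ]
}}

```text
time_s: 25.45
tcp_pos: [0.6425, 0.0869, 0.0169]
ee_rot: [[1.0, -0.026, 0.002], [-0.026, -0.999, 0.025], [0.001, -0.025, -1.0]]
wrist_force: [-0.2, -0.3, -0.6]
gripper_width: 0.487
```

```bash
python3 go.py .6412 .0868 .0155 -1.5
```

```text
t 25.45 tcp [0.6425 0.0869 0.0169] zax [ 0.002  0.025 -1.   ] F [-0.2 -0.3 -0.6] w 0.487
units [-0.054  0.006  0.056] spin 0.0
```

Request:
{"op": "servo_tool", "data": {
  "deltas": [
    {"slide":[0.0,0.0,0.04],"spin":0.0},
    {"slide":[0.0,0.0,0.0],"spin":0.0},
    {"slide":[0.0,0.0,0.0],"spin":0.0},
    {"slide":[0.0,0.0,0.0],"spin":0.0},
    {"slide":[0.0,0.0,0.0],"spin":0.0},
    {"slide":[0.0,0.0,0.0],"spin":0.0}
  ],
  "gripper": 255
}}

```text
time_s: 26.05
tcp_pos: [0.6432, 0.0871, 0.0171]
ee_rot: [[1.0, -0.026, 0.004], [-0.026, -0.999, 0.026], [0.003, -0.026, -1.0]]
wrist_force: [0.0, 0.5, -1.1]
gripper_width: 0.301
```

```bash
python3 go.py .6505 .0866 .0155 -1.5
```

```text
t 26.05 tcp [0.6432 0.0871 0.0171] zax [ 0.004  0.026 -1.   ] F [ 0.   0.5 -1.1] w 0.301
units [0.291 0.015 0.065] spin 0.0
```

Request:
{"op": "servo_tool", "data": {
  "deltas": [
    {"slide":[0.1,0.0,0.0],"spin":0.0},
    {"slide":[0.1,0.0,0.0],"spin":0.0},
    {"slide":[0.1,0.0,0.0],"spin":0.0},
    {"slide":[0.0,0.0,0.0],"spin":0.0}
  ]
}}

```text
time_s: 26.45
tcp_pos: [0.6515, 0.087, 0.0171]
ee_rot: [[1.0, -0.026, 0.004], [-0.026, -0.999, 0.026], [0.004, -0.026, -1.0]]
wrist_force: [0.6, 0.4, 0.6]
gripper_width: 0.306
```

Request:
{"op": "servo_tool", "data": {
  "deltas": [
    {"slide":[0.1,0.0,0.0],"spin":0.0},
    {"slide":[0.1,0.0,0.0],"spin":0.0}
  ]
}}

```text
time_s: 26.65
tcp_pos: [0.6547, 0.0867, 0.0167]
ee_rot: [[1.0, -0.027, -0.0], [-0.027, -0.999, 0.025], [-0.001, -0.025, -1.0]]
wrist_force: [-4.5, 1.3, 3.2]
gripper_width: 0.301
```

```bash
python3 go.py .6605 .0866 .0165 -1.5;  python3 -c "
from h import *
c=cap('wrist','wrist9');f=c['frame'][:,:,::-1]; cv2.imwrite('pics/z10.png',cv2.resize(f[40:270,200:450],None,fx=2.6,fy=2.6,interpolation=cv2.INTER_CUBIC))"
```

```text
t 26.65 tcp [0.6547 0.0867 0.0167] zax [-0.     0.025 -1.   ] F [-4.5  1.3  3.2] w 0.301
units [ 0.231 -0.002  0.009] spin -0.0
```

View pics/z10.png

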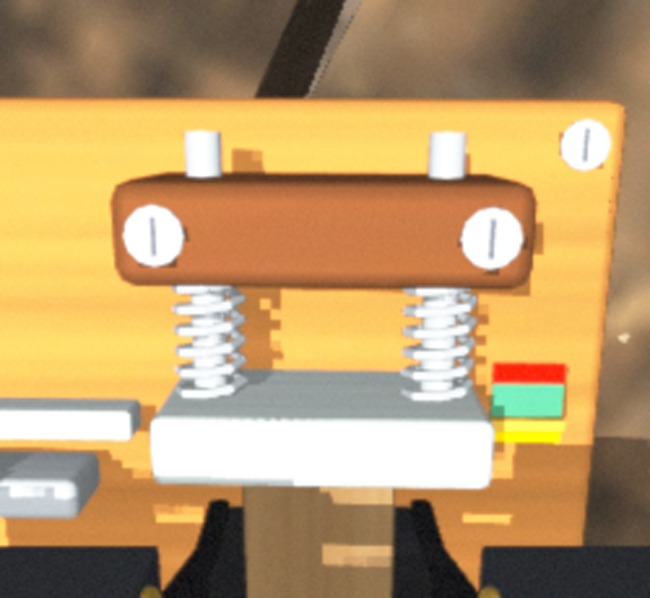

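Request:
{"op": "servo_tool", "data": {
  "deltas": [
    {"slide":[0.12,0.0,0.0],"spin":0.0},
    {"slide":[0.12,0.0,0.0],"spin":0.0}
  ]
}}

```text
time_s: 26.9
tcp_pos: [0.6557, 0.0866, 0.0168]
ee_rot: [[1.0, -0.027, -0.012], [-0.027, -0.999, 0.023], [-0.013, -0.023, -1.0]]
wrist_force: [-8.4, 2.2, 6.7]
gripper_width: 0.306
```

Request:
{"op": "servo_tool", "data": {
  "deltas": [
    {"slide":[0.08,0.0,0.0],"spin":0.0}
  ]
}}

```text
time_s: 27.0
tcp_pos: [0.6558, 0.0865, 0.0169]
ee_rot: [[0.999, -0.027, -0.017], [-0.027, -0.999, 0.023], [-0.017, -0.022, -1.0]]
wrist_force: [-5.8, 1.2, 4.2]
gripper_width: 0.308
```

```bash
python3 go.py .6605 .0866 .0165 -1.5
```

```text
t 27.0 tcp [0.6558 0.0865 0.0169] zax [-0.017  0.023 -1.   ] F [-5.8  1.2  4.2] w 0.308
units [ 0.19  -0.007  0.014] spin -0.0
```

Request:
{"op": "servo_tool", "data": {
  "deltas": [
    {"slide":[0.25,0.0,0.0],"spin":0.0}
  ]
}}

```text
time_s: 27.1
tcp_pos: [0.6577, 0.0863, 0.017]
ee_rot: [[0.999, -0.028, -0.026], [-0.027, -0.999, 0.022], [-0.027, -0.021, -0.999]]
wrist_force: [-14.9, 4.2, 10.9]
gripper_width: 0.304
```

```bash
python3 go.py .6605 .0866 .0165 -1.5;  python3 -c "
from h import *
c=cap('wrist','wrist10');f=c['frame'][:,:,::-1]; cv2.imwrite('pics/z11.png',cv2.resize(f[40:270,200:450],None,fx=2.6,fy=2.6,interpolation=cv2.INTER_CUBIC))"; python3 go.py .6605 .0866 .0165 -1.5
```

```text
t 27.1 tcp [0.6577 0.0863 0.017 ] zax [-0.026  0.022 -0.999] F [-14.9   4.2  10.9] w 0.304
units [ 0.114 -0.014  0.017] spin -0.01
t 27.15 tcp [0.6581 0.0863 0.017 ] zax [-0.027  0.021 -0.999] F [-11.7   2.3   9.1] w 0.304
units [ 0.097 -0.013  0.017] spin -0.01
```

View pics/z11.png

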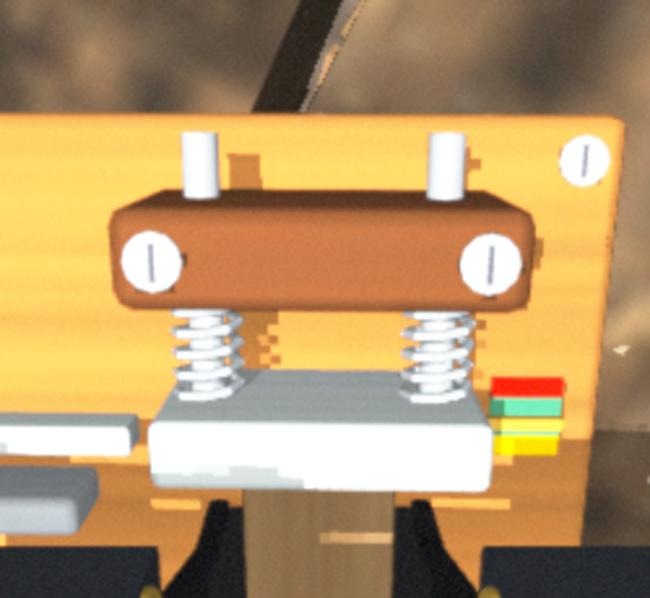

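Request:
{"op": "servo_tool", "data": {
  "deltas": [
    {"slide":[-0.15,0.0,-0.05],"spin":0.0},
    {"slide":[-0.2,0.0,-0.1],"spin":0.0},
    {"slide":[-0.2,0.0,-0.15],"spin":0.0},
    {"slide":[0.0,0.0,-0.2],"spin":0.0}
  ]
}}

```text
time_s: 27.55
tcp_pos: [0.6438, 0.0864, 0.0297]
ee_rot: [[0.999, -0.027, -0.027], [-0.027, -0.999, 0.021], [-0.027, -0.02, -0.999]]
wrist_force: [0.4, 0.4, 0.2]
gripper_width: 0.308
```

```bash
python3 go.py .6425 .0868 .0165 -1.5
```

```text
t 27.55 tcp [0.6438 0.0864 0.0297] zax [-0.027  0.021 -0.999] F [0.4 0.4 0.2] w 0.308
units [-0.04  -0.002  0.528] spin -0.0
```

Request:
{"op": "servo_tool", "data": {
  "deltas": [
    {"slide":[0.0,0.0,-0.3],"spin":0.0},
    {"slide":[0.0,0.0,-0.6],"spin":0.0},
    {"slide":[0.0,0.0,-0.9],"spin":0.0},
    {"slide":[0.0,0.0,-1.0],"spin":0.0},
    {"slide":[0.0,0.0,1.0],"spin":0.0},
    {"slide":[0.0,0.0,1.0],"spin":0.0},
    {"slide":[0.0,0.0,0.6],"spin":0.0},
    {"slide":[0.0,0.0,0.3],"spin":0.0},
    {"slide":[0.0,0.0,0.1],"spin":0.0}
  ]
}}

```text
time_s: 28.45
tcp_pos: [0.6556, 0.0872, 0.0447]
ee_rot: [[1.0, -0.023, 0.001], [-0.023, -0.999, 0.024], [0.001, -0.024, -1.0]]
wrist_force: [-4.7, -0.1, 7.1]
gripper_width: 0.306
```

```bash
python3 go.py .6425 .0868 .0165 -1.5
```

```text
t 28.45 tcp [0.6556 0.0872 0.0447] zax [ 0.001  0.024 -1.   ] F [-4.7 -0.1  7.1] w 0.306
units [-0.522  0.055  1.127] spin 0.02
```

Request:
{"op": "servo_tool", "data": {
  "deltas": [
    {"slide":[-0.3,0.0,-0.1],"spin":0.0},
    {"slide":[-0.3,0.0,-0.1],"spin":0.0},
    {"slide":[0.0,0.0,0.0],"spin":0.0}
  ]
}}

```text
time_s: 28.75
tcp_pos: [0.6405, 0.0875, 0.0517]
ee_rot: [[1.0, -0.023, 0.004], [-0.023, -0.999, 0.025], [0.003, -0.025, -1.0]]
wrist_force: [0.3, 0.2, -0.6]
gripper_width: 0.303
```

```bash
python3 go.py .6400 .0868 .0175 -1.5; python3 -c "
from h import *
c=cap('wrist','wrist11')"
```

```text
t 28.75 tcp [0.6405 0.0875 0.0517] zax [ 0.004  0.025 -1.   ] F [ 0.3  0.2 -0.6] w 0.303
units [-0.024  0.063  1.366] spin 0.02
```

View pics/wrist11.png

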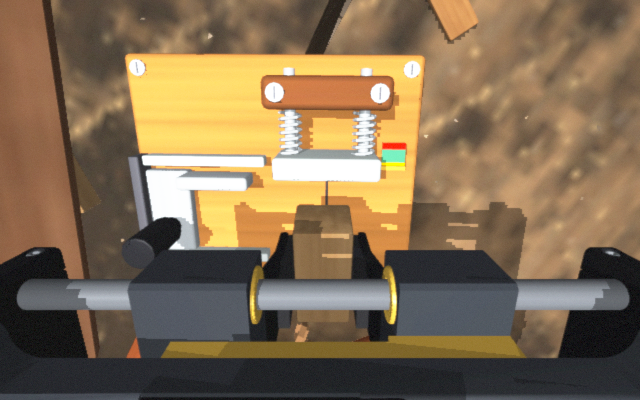

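Request:
{"op": "servo_tool", "data": {
  "deltas": [
    {"slide":[-0.2,0.05,-0.3],"spin":0.0},
    {"slide":[-0.1,0.0,-0.6],"spin":0.0},
    {"slide":[0.0,0.0,-0.9],"spin":0.0},
    {"slide":[0.0,0.0,0.3],"spin":0.0},
    {"slide":[0.0,0.0,0.5],"spin":0.0},
    {"slide":[0.0,0.0,0.5],"spin":0.0},
    {"slide":[0.0,0.0,0.4],"spin":0.0},
    {"slide":[0.0,0.0,0.2],"spin":0.0},
    {"slide":[0.0,0.0,0.1],"spin":0.0}
  ]
}}

```text
time_s: 29.7
tcp_pos: [0.6325, 0.0861, 0.0467]
ee_rot: [[1.0, -0.023, 0.004], [-0.023, -0.999, 0.024], [0.003, -0.024, -1.0]]
wrist_force: [-0.3, -0.4, -1.4]
gripper_width: 0.305
```

```bash
python3 go.py .6400 .0868 .0175 -1.5
```

```text
t 29.7 tcp [0.6325 0.0861 0.0467] zax [ 0.004  0.024 -1.   ] F [-0.3 -0.4 -1.4] w 0.305
units [ 0.298 -0.006  1.168] spin 0.02
```

Request:
{"op": "servo_tool", "data": {
  "deltas": [
    {"slide":[0.15,0.0,0.2],"spin":0.02},
    {"slide":[0.15,0.0,0.3],"spin":0.0},
    {"slide":[0.0,0.0,0.3],"spin":0.0},
    {"slide":[0.0,0.0,0.2],"spin":0.0},
    {"slide":[0.0,0.0,0.1],"spin":0.0},
    {"slide":[0.0,0.0,0.0],"spin":0.0}
  ]
}}

```text
time_s: 30.3
tcp_pos: [0.642, 0.0867, 0.0186]
ee_rot: [[1.0, -0.024, 0.004], [-0.024, -0.999, 0.023], [0.004, -0.023, -1.0]]
wrist_force: [-0.2, -0.1, -1.0]
gripper_width: 0.303
```

```bash
python3 go.py .6400 .0868 .0165 -1.5
```

```text
t 30.3 tcp [0.642  0.0867 0.0186] zax [ 0.004  0.023 -1.   ] F [-0.2 -0.1 -1. ] w 0.303
units [-0.081 -0.002  0.082] spin 0.01
```

Now I'll lower the last bit, release so the block lies flat, then re-grip.

Request:
{"op": "servo_tool", "data": {
  "deltas": [
    {"slide":[0.0,0.0,0.06],"spin":0.0},
    {"slide":[0.0,0.0,0.0],"spin":0.0}
  ]
}}

```text
time_s: 30.5
tcp_pos: [0.6423, 0.0868, 0.0185]
ee_rot: [[1.0, -0.023, 0.005], [-0.023, -0.999, 0.023], [0.005, -0.023, -1.0]]
wrist_force: [-0.7, -0.4, 0.6]
gripper_width: 0.306
```

Request:
{"op": "servo_tool", "data": {
  "deltas": [
    {"slide":[0.0,0.0,0.0],"spin":0.0},
    {"slide":[0.0,0.0,0.0],"spin":0.0},
    {"slide":[0.0,0.0,0.0],"spin":0.0}
  ],
  "gripper": 150
}}

```text
time_s: 30.8
tcp_pos: [0.6424, 0.0868, 0.0178]
ee_rot: [[1.0, -0.024, 0.006], [-0.024, -0.999, 0.023], [0.005, -0.023, -1.0]]
wrist_force: [0.1, -0.0, -0.6]
gripper_width: 0.397
```

```bash
python3 go.py .6400 .0868 .0155 -1.5;  python3 -c "
from h import *
c=cap('wrist','wrist12');f=c['frame'][:,:,::-1]; cv2.imwrite('pics/z12.png',cv2.resize(f[120:340,220:430],None,fx=2.6,fy=2.6,interpolation=cv2.INTER_CUBIC))"
```

```text
t 30.8 tcp [0.6424 0.0868 0.0178] zax [ 0.006  0.023 -1.   ] F [ 0.1 -0.  -0.6] w 0.397
units [-0.096  0.005  0.091] spin 0.02
```

View pics/z12.png

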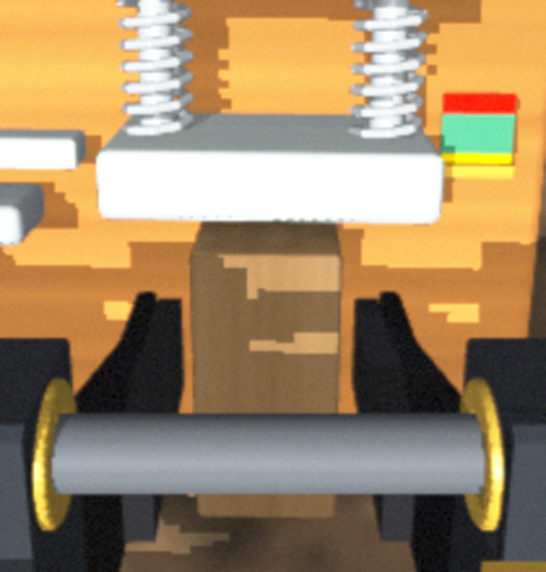

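Request:
{"op": "servo_tool", "data": {
  "deltas": [
    {"slide":[-0.05,0.0,0.07],"spin":0.02},
    {"slide":[0.0,0.0,0.0],"spin":0.0},
    {"slide":[0.0,0.0,0.0],"spin":0.0},
    {"slide":[0.0,0.0,0.0],"spin":0.0},
    {"slide":[0.0,0.0,0.0],"spin":0.0},
    {"slide":[0.0,0.0,0.0],"spin":0.0}
  ],
  "gripper": 255
}}

```text
time_s: 31.45
tcp_pos: [0.6409, 0.0868, 0.0154]
ee_rot: [[1.0, -0.027, 0.005], [-0.027, -0.999, 0.023], [0.005, -0.023, -1.0]]
wrist_force: [0.1, 0.1, -0.9]
gripper_width: 0.305
```

Request:
{"op": "servo_tool", "data": {
  "deltas": [
    {"slide":[0.1,0.0,-0.02],"spin":0.0},
    {"slide":[0.12,0.0,-0.01],"spin":0.0},
    {"slide":[0.05,0.0,0.0],"spin":0.0}
  ]
}}

```text
time_s: 31.75
tcp_pos: [0.648, 0.0866, 0.016]
ee_rot: [[1.0, -0.027, 0.005], [-0.027, -0.999, 0.023], [0.004, -0.023, -1.0]]
wrist_force: [-0.2, -0.2, 0.3]
gripper_width: 0.303
```

```bash
python3 go.py .6605 .0866 .0165 -1.5
```

```text
t 31.75 tcp [0.648  0.0866 0.016 ] zax [ 0.005  0.023 -1.   ] F [-0.2 -0.2  0.3] w 0.303
units [ 0.5   -0.014 -0.016] spin -0.0
```

Request:
{"op": "servo_tool", "data": {
  "deltas": [
    {"slide":[0.3,0.0,-0.03],"spin":0.0}
  ]
}}

```text
time_s: 31.85
tcp_pos: [0.6534, 0.0864, 0.0161]
ee_rot: [[1.0, -0.027, -0.0], [-0.027, -0.999, 0.023], [-0.001, -0.023, -1.0]]
wrist_force: [-7.6, 2.5, 1.1]
gripper_width: 0.306
```

```bash
python3 go.py .6605 .0866 .0165 -1.5
```

```text
t 31.85 tcp [0.6534 0.0864 0.0161] zax [-0.     0.023 -1.   ] F [-7.6  2.5  1.1] w 0.306
units [ 0.285 -0.018 -0.016] spin -0.01
```

Request:
{"op": "servo_tool", "data": {
  "deltas": [
    {"slide":[0.33,-0.01,-0.03],"spin":0.0}
  ]
}}

```text
time_s: 31.95
tcp_pos: [0.6576, 0.0861, 0.0157]
ee_rot: [[1.0, -0.029, -0.011], [-0.028, -0.999, 0.021], [-0.011, -0.021, -1.0]]
wrist_force: [-12.0, 3.3, 5.3]
gripper_width: 0.301
```

```bash
python3 go.py .6605 .0866 .0165 -1.5;  python3 -c "
from h import *
c=cap('wrist','wrist13');f=c['frame'][:,:,::-1]; cv2.imwrite('pics/z13.png',cv2.resize(f[40:270,200:450],None,fx=2.6,fy=2.6,interpolation=cv2.INTER_CUBIC))"; python3 go.py .6605 .0866 .0165 -1.5
```

```text
t 31.95 tcp [0.6576 0.0861 0.0157] zax [-0.011  0.021 -1.   ] F [-12.    3.3   5.3] w 0.301
units [ 0.116 -0.025 -0.032] spin -0.02
t 32.0 tcp [0.6582 0.0861 0.0157] zax [-0.011  0.021 -1.   ] F [-9.4  3.4  5.5] w 0.301
units [ 0.093 -0.025 -0.033] spin -0.02
```

View pics/z13.png

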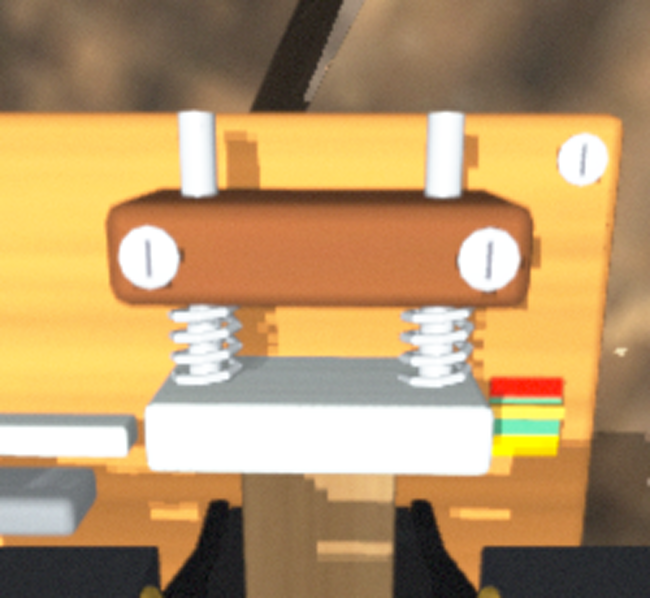

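Run:
```python
from fit import *
a=np.radians(-1.5); ax=np.array([np.cos(a),np.sin(a)])
def fx(n,Z,fe,sc):
    c=load(n); F=np.mean([ray(c,*Z(u,v),.047)[:2] for u,v in fe],0); S=np.mean([ray(c,*Z(u,v),.048)[:2] for u,v in sc],0); print(n,'fence in mm', 44-(S-F)@ax*1000)
Z=lambda u,v: np.array([u/2.6+200-.3,v/2.6+40-.3])
fx('wrist9',Z,[(155,417),(490,420)],[(154,236),(492,238)])
fx('wrist10',Z,[(153,422),(489,423)],[(151,261),(491,263)])
fx('wrist13',Z,[(150,404),(489,405)],[(148,257),(489,259)])
Z8=lambda u,v: np.array([u/3.3+180-.35,v/3.3+60-.35])
fx('wrist8',Z8,[(347,270),(579,271)],[(352,81),(572,81)])
# pointer vs scale in wrist13 along column
c=load('wrist13'); f=c['frame']
for v in range(182,220): print(v,f[v,398:412:6].tolist(), end='; ')
```

```text
wrist9 fence in mm 15.331927941485283
wrist10 fence in mm 18.371650665530137
wrist13 fence in mm 20.968426219078815
wrist8 fence in mm 0.8330707235855002
182 [[254, 209, 101], [254, 206, 103], [254, 206, 100]]; 183 [[253, 200, 97], [253, 202, 97], [253, 204, 100]]; 184 [[251, 170, 81], [252, 175, 88], [252, 179, 87]]; 185 [[253, 101, 48], [253, 105, 54], [252, 107, 56]]; 186 [[255, 51, 24], [255, 52, 26], [254, 44, 13]]; 187 [[255, 38, 20], [255, 41, 10], [255, 36, 17]]; 188 [[255, 37, 11], [255, 31, 0], [255, 41, 13]]; 189 [[255, 41, 20], [255, 38, 14], [255, 39, 11]]; 190 [[255, 43, 18], [255, 38, 9], [255, 37, 4]]; 191 [[255, 61, 33], [255, 57, 37], [255, 54, 31]]; 192 [[252, 134, 95], [252, 130, 96], [254, 126, 93]]; 193 [[202, 214, 159], [202, 214, 158], [209, 217, 162]]; 194 [[138, 231, 175], [136, 230, 175], [134, 229, 173]]; 195 [[181, 175, 98], [177, 179, 102], [160, 169, 99]]; 196 [[250, 222, 83], [250, 221, 79], [237, 198, 73]]; 197 [[255, 251, 101], [255, 250, 100], [255, 250, 100]]; 198 [[255, 252, 102], [255, 252, 103], [255, 251, 105]]; 199 [[255, 252, 101], [255, 251,
[... 407 characters left out ...]
148, 242, 182]]; 207 [[245, 253, 128], [240, 252, 135], [239, 251, 138]]; 208 [[255, 255, 0], [255, 255, 0], [255, 255, 0]]; 209 [[255, 254, 0], [255, 254, 0], [255, 249, 0]]; 210 [[255, 253, 0], [255, 254, 0], [255, 247, 0]]; 211 [[255, 253, 0], [255, 253, 0], [254, 244, 0]]; 212 [[253, 234, 0], [253, 235, 0], [253, 230, 0]]; 213 [[252, 227, 0], [252, 227, 0], [252, 224, 0]]; 214 [[249, 213, 0], [248, 215, 0], [248, 212, 0]]; 215 [[224, 165, 42], [222, 162, 35], [222, 160, 38]]; 216 [[197, 130, 61], [191, 128, 57], [198, 130, 65]]; 217 [[195, 128, 64], [191, 125, 61], [192, 126, 62]]; 218 [[195, 128, 67], [194, 127, 66], [195, 127, 64]]; 219 [[200, 130, 70], [196, 128, 64], [196, 130, 67]];
```

Run:
```python
from fit import *
a=np.radians(-1.5); ax=np.array([np.cos(a),np.sin(a)])
def fx(n,Z,fe,sc):
    c=load(n); F=np.mean([ray(c,*Z(u,v),.047)[:2] for u,v in fe],0); S=np.mean([ray(c,*Z(u,v),.048)[:2] for u,v in sc],0); print(n,'eye',np.round(c['eye'],3),'fence in mm', 44-(S-F)@ax*1000)
Z=lambda u,v: np.array([u/2.6+200-.3,v/2.6+40-.3])
fx('wrist9',Z,[(155,482),(490,487)],[(154,236),(492,238)])
fx('wrist10',Z,[(153,487),(489,490)],[(151,261),(491,263)])
fx('wrist13',Z,[(150,472),(489,474)],[(148,257),(489,259)])
Z8=lambda u,v: np.array([u/3.3+180-.35,v/3.3+60-.35])
fx('wrist8',Z8,[(347,270),(579,271)],[(352,81),(572,81)])
Z12=lambda u,v: np.array([u/2.6+220-.3,v/2.6+120-.3])
# pointer: scale rays
c=load('wrist13')
for nm,v,z in [('yellow lo',215,.012),('y/g',206.8,.012),('g/r',192.2,.012),('red top',184.5,.012)]: print(nm,ray(c,405,v,z)[:2]@ax*1000)
for z in (.013,.016,.02): print('pointer centre z',z,ray(c,405,198.1,z)[:2]@ax*1000)
c=load('wrist12'); f=c['frame']; print([ (v,f[v,404].tolist()) for v in range(150,194,1)])
```

```text
wrist9 eye [0.734 0.08  0.179] fence in mm 4.012066351776596
wrist10 eye [0.741 0.08  0.177] fence in mm 6.953973927938975
wrist13 eye [0.738 0.08  0.177] fence in mm 9.401849755698656
wrist8 eye [0.711 0.075 0.313] fence in mm 0.8330707235855002
yellow lo 672.8033137949024
y/g 677.3660589564325
g/r 685.3150540360111
red top 689.419684573315
pointer centre z 0.013 682.4555555994283
pointer centre z 0.016 683.4342378445556
pointer centre z 0.02 684.7391475047255
[(150, [252, 193, 92]), (151, [252, 191, 96]), (152, [252, 192, 93]), (153, [251, 188, 93]), (154, [250, 188, 93]), (155, [245, 144, 66]), (156, [254, 60, 28]), (157, [254, 44, 26]), (158, [254, 36, 16]), (159, [254, 39, 23]), (160, [254, 35, 18]), (161, [254, 46, 22]), (162, [254, 37, 3]), (163, [253, 111, 76]), (164, [154, 225, 167]), (165, [113, 231, 175]), (166, [112, 231, 176]), (167, [106, 230, 176]), (168, [109, 231, 180]), (169, [110, 232, 181]), (170, [113, 232, 181]), (171, [112, 231, 180]), (172, [109, 232, 179]), (173, [110, 231, 176]), (174, [109, 230, 176]), (175, [108, 231, 176]), (176, [113, 231, 178]), (177, [118, 230, 177]), (178, [171, 239, 161]), (179, [254, 254, 0]), (180, [255, 255, 0]), (181, [255, 255, 0]), (182, [249, 234, 0]), (183, [233, 193, 61]), (184, [255, 244, 90]), (185, [255, 248, 96]), (186, [255, 247, 95]), (187, [255, 244, 91]), (188, [253, 214, 93]), (189, [251, 191, 92]), (190, [251, 191, 96]), (191, [251, 187, 94]), (192, [250, 186, 90]), (193, [251, 191, 97])]
```

Run:
```python
from fit import *
for i in range(4):
    s=sense(); print(s['time_s'],np.round(s['tcp_pos'],4),np.round(s['wrist_force'],1),np.round(s['joint_velocities'],1)); c=cap('wrist','w14_%d'%i)
s=sense(); print(s['time_s'],np.round(s['tcp_pos'],4),np.round(s['wrist_force'],1))
cap('scene','scene14'); s=sense(); print(s['time_s'],np.round(s['tcp_pos'],4),np.round(s['wrist_force'],1),np.round(s['ee_rot'][:,2],3))
f=c['frame']; cv2.imwrite('pics/z14.png',cv2.resize(f[40:270,200:450,::-1],None,fx=2.6,fy=2.6,interpolation=cv2.INTER_CUBIC))
a=np.radians(-1.5); ax=np.array([np.cos(a),np.sin(a)])
c12=load('wrist12')
def bounds(c,u):
    f=c['frame'].astype(int); return [(v,f[v,u].tolist()) for v in range(184,220)]
zs=np.linspace(.012,.025,14)
zero=ray(c12,404,178.3,.012)[:2]@ax*1000-4
print('rest pointer minus zero by z',[(round(z,3),round(ray(c12,404,186,z)[:2]@ax*1000-zero,1)) for z in zs])
print([x for x in bounds(c,404)])
```

```text
32.0 [0.6582 0.0861 0.0157] [-9.4  3.4  5.5] [ 0.3 -0.8 -1.6 -0.   0.7 -0.4]
32.05 [0.6576 0.0861 0.0157] [-10.1   3.2   5.4] [ 0.2 -0.7 -1.2  0.   0.4 -0.1]
32.1 [0.6573 0.0861 0.0157] [-10.6   2.1   4.7] [ 0.2 -0.4 -0.7  0.1  0.2 -0. ]
32.15 [0.6571 0.0861 0.0157] [-10.6   3.3   4.5] [ 0.1 -0.1 -0.3 -0.   0.1 -0. ]
32.2 [0.657  0.0861 0.0157] [-10.2   2.5   5.1]
32.25 [0.657  0.0861 0.0158] [-10.6   2.3   4. ] [-0.011  0.021 -1.   ]
rest pointer minus zero by z [(np.float64(0.012), np.float64(-0.1)), (np.float64(0.013), np.float64(0.2)), (np.float64(0.014), np.float64(0.4)), (np.float64(0.015), np.float64(0.7)), (np.float64(0.016), np.float64(1.0)), (np.float64(0.017), np.float64(1.2)), (np.float64(0.018), np.float64(1.5)), (np.float64(0.019), np.float64(1.8)), (np.float64(0.02), np.float64(2.0)), (np.float64(0.021), np.float64(2.3)), (np.float64(0.022), np.float64(2.6)), (np.float64(0.023), np.float64(2.8)), (np.float64(0.024), np.float64(3.1)), (np.float64(0.025), np.float64(3.4))]
[(184, [253, 186, 90]), (185, [253, 78, 41]), (186, [255, 44, 22]), (187, [255, 30, 4]), (188, [255, 40, 18]), (189, [255, 35, 12]), (190, [255, 38, 10]), (191, [255, 49, 25]), (192, [254, 118, 82]), (193, [165, 233, 180]), (194, [122, 231, 174]), (195, [167, 175, 103]), (196, [236, 196, 74]), (197, [255, 250, 98]), (198, [255, 252, 105]), (199, [255, 251, 98]), (200, [255, 251, 118]), (201, [210, 243, 165]), (202, [128, 240, 185]), (203, [119, 240, 188]), (204, [117, 238, 187]), (205, [123, 240, 191]), (206, [144, 242, 183]), (207, [237, 252, 130]), (208, [255, 255, 0]), (209, [254, 237, 0]), (210, [253, 229, 0]), (211, [253, 229, 0]), (212, [253, 228, 0]), (213, [252, 227, 0]), (214, [250, 220, 0]), (215, [206, 141, 55]), (216, [191, 125, 59]), (217, [190, 126, 65]), (218, [195, 128, 65]), (219, [196, 127, 66])]
```

View pics/z14.png

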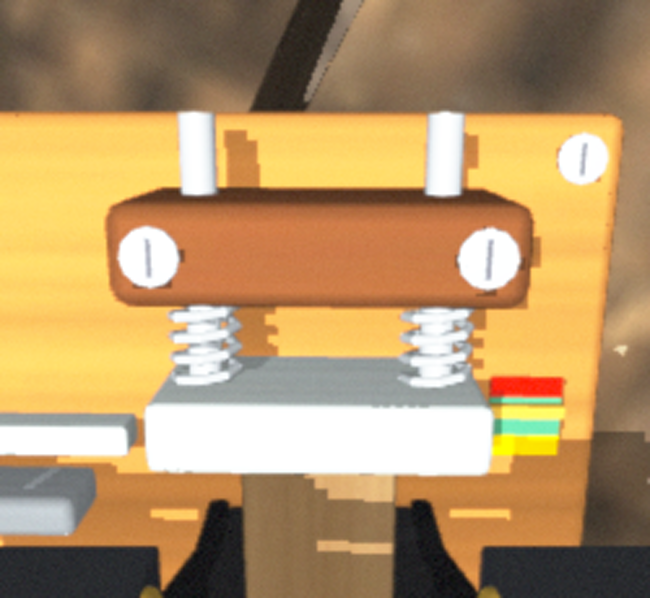

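View pics/scene14.png

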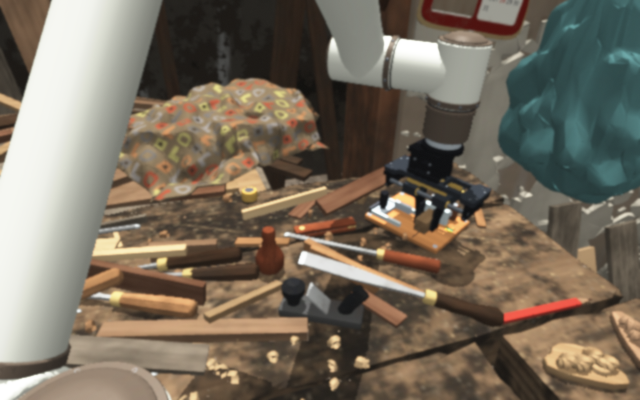

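The ferrule (249,194) and palm handle (268,250) are where they started. The arm is holding the block at the fence with a steady push, so I'm handing in.

Run:
```python
from station import r,sense
print(r.finish_job()); s=sense(); print(s['time_s'],s['wrist_force'],s['tcp_pos'])
```

```text
the job is handed in; nothing more can be done
None
the job is handed in; nothing more can be done
```

I handed the job in at about 32 s, with the arm still gripping the walnut block and pushing its end against the fence. The pointer is in the green zone.

- **Lock:** I slid it until the force rose to about 20 N at the end stop, and later pictures show it against the stop bar.
- **Block:** I laid it on the board and released it once so it settled flat. Its middle measured 0.2 mm from the centre line and its yaw matched the line. I then gripped it again for the push.
- **Last push check:** The force along the press direction was steady at 10 to 10.6 N. The pointer stood just past the middle of the green, with the fence about 8.5 to 9 mm in. That reading disagrees slightly with the force: 9 mm of spring would give about 11 N.
- **Tilt:** The gripper was about 1.2° off vertical sideways and 0.6° along the push, so the block may be rolled by up to about 1°. I could not measure the block's own tilt once it was gripped.
- **First push undone:** The gripper tipped nearly 2° on the first push, so I backed off and redid it. While straightening the tool, the held block touched the fence's top edge with about 8 N. The fence was not driven to the end of its travel.
- **Bystanders:** In the last scene picture the palm handle and ferrule are where they started. I did not check the sliding bevel on its own, and the arm was never moved towards it.

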